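# Turn a varnish brush over into the drying crock, gently

## Task

A freshly washed varnish brush has been left standing on its bristles in the wooden block: lift it out, lay it down flat across the brush rest and let go, then take it again another way and stand it handle-down, bristles up, in the blue crock to dry. Handle it gently throughout: its hollow handle and thin ferrule dent if squeezed hard or knocked or dropped, the fingers must not touch the bristles, and the crock, the block and the other things on the bench stay where they are.

Things in the scene. Friction and masses are not known exactly. Their poses are not given: they have to be found in the camera images.
- brush_mid (a point): centre of the flat varnish brush, 190 mm long, about 90 g, upright in the block at first. z runs from bristles to handle end, y across its width, x through its thickness. Tan bristles (38 wide, 16 thick) from z = -95 to -49 mm, steel ferrule (40 wide, 18 thick) to -13, red hollow handle (24 wide, 14 thick) to +87, ball end (r 10) to +95, all centred on z. A grip of 5 to 8 N carries it; 16 N or more may dent it
- brush_tip (a point): middle of the bristle end of the brush, 95 mm from brush_mid, same axes. The brush balances 74 mm from here. It must not strike or press on anything with 30 N: set it down slowly, and let go of it only where it is down, not 20 mm above
- brush_end (a point): middle of the handle end of the brush, 95 mm from brush_mid, same axes
- block: loose wooden block, 80 (x) by 100 (y) by 63 mm high, 0.6 kg, with a slot 22 (x) by 46 (y) mm, 55 mm deep, open at the top in its middle, where the brush stands at first, its width along the block's y. Origin at the centre of the underside, z up
- crock_rim (a point): centre of the mouth of the loose round blue ceramic crock: 68 mm outside diameter, 60 mm inside, straight walls, 90 mm high, its inner floor 84 mm below this point, about 0.8 kg; z up
- rest_top (a point): brush rest, fixed: pale wood base 170 (x) by 90 by 12 mm high, with two cross-pieces 10 mm thick at 65 mm either side of this point along x, tops 50 mm above the bench, 64 mm wide (y) between 12 mm high end cheeks. This point is midway between them, level with their tops, over open space. The brush lies along x on both, either way round, its middle near this point
- glue_mid (a point): centre of a yellow glue bottle with red cap, 56 mm across, 150 mm high, loose; not to be moved
- can_mid (a point): centre of a green can with paper label, 80 mm across, 100 mm high, loose; not to be moved
- moulding_mid (a point): centre of a sample of wooden moulding, 45 by 140 by 26 mm, loose, lying flat on the bench; not to be moved
Things that resemble listed ones, but are neither listed nor needed, are in the scene too. What is shaped like the part that bears brush_mid but green or purple is not meant.

How it is judged:
By the outcome, as a careful person would: the job done as asked, in the order asked, and still so for the second after the job is handed in, with the robot touching nothing.
It also fails if it takes over 72 s, if anything falls off the work surface, if the arm or the gripper's body presses on something with over 40 N, if the wrist force passes 120 N, or if a joint passes its speed limit or range.

## Robot

A 6-joint arm with a two-finger parallel gripper is mounted at the origin on the work surface. World frame = base frame: x ahead of the robot, y to its left, z up, the work surface at z = 0. Lengths are in mm, angles in degrees, forces in N, time in s.
With the tool pointing down it reaches from about 350 to 850 mm from the base axis. Payload 8.1 kg.
Tool frame: the origin (TCP) lies midway between the tips of the shut fingers; the grasp point (between the pads) lies 19 mm behind it; z points along the fingers, y is the line along which they close (so a half turn about z gives the same grasp; the last joint's range is limited). The gripper opens to 85 mm and grips with 20 to 120 N. Pads are 22 mm wide; open, the fingers measure 114 mm over their backs; the gripper's body (76 mm by 85 mm) begins 54 mm behind the grasp point. The pads swing forward as they close: fully open they stand 13 mm farther back than shut.
Start: joints at [-81.555, 7.471, 85.268, -0, 87.261, -4.893], TCP at [138.442, -583.814, 231.292] pointing down, gripper open.
Joint ranges: [-169.43, 169.43], [-51.17, 129.36], [1.28, 143.12], [-76.62, 256.62], [0, 156.53], [-152.29, 152.29]. Speed limits (degrees/s): [136.94, 136.94, 159.86, 180, 180, 180].

## Interface

Orientations are given as [roll, pitch, yaw] about the fixed x, y, z axes, in that order (R = Rz(yaw) Ry(pitch) Rx(roll)).
In Python, from bench import r gives the robot as it stands. The module is installed in compiled form; this text tells all that it offers.
- The arm moves only by the tool jog_arm, never from a script. Its argument "rows" is a list of rows, each a list of 2 entries, a list of its own where there are three numbers: the shift along the tool's x, y, z in mm, then the turn, a rotation vector about the tool's x, y, z in rad. A call has 1 to 10 rows; each row is the pose to reach, as a shift and turn from the pose commanded when the call began, along the tool's axes at that moment; what a row does not reach only later rows make up. A row lasts 1/10 s, in which the tool goes at most 50 mm and 8.59 degrees, less where a joint would pass 70% of its speed; a pose out of reach is approached as far as the arm can. A call with a gripper value outside its range is refused whole. "grip" is the finger opening in mm, from 0 to 85.4, set as the call begins (left out, the last holds). The fingers move at their own pace and stop on an object; "force" is the grip in N (left out, the last holds). Time passes only in rows, so rows that repeat a pose let the fingers close. It gives the time, the measured TCP pose, the force, the opening and the grip force at its end, in the units of the state.
- r.sense(): the state, without advancing time (a new reading comes with each control period).
- r.snapshot(name): name is "scene" or "top" or "wrist"; returns (picture, depth): 480x640x3 uint8, blue, green, red; 480x640 float32, mm along the optical axis (not along the pixel's ray), 0 where there is no reading.
- r.camera_params(name): a dict with "fx", "fy", "cx", "cy" (pixels), "dist_coeffs" ([k1, k2, p1, p2, k3] as OpenCV has them; the pictures are not rectified), "pose" (4x4, takes a point from camera to world coordinates); the wrist camera has in their place "tool_from_camera" (4x4, takes a point from camera to tool coordinates, whose origin is the TCP and whose axes are the flange's). Camera axes: x right, y down, z forward; pixel columns grow to the right and rows downward; lengths in mm; the calibration is good to about 2 mm. A picture is of the moment at which its call begins: read the wrist's pose just before it. camera_params takes no time and is no camera call.
- r.hand_in(): hands the job in; it is judged then, once.
The state is a dict: "time": time; "joint_pos": joint angles; "qd": joint speeds; "joint_efforts": joint torques, N m; "tool_pos": TCP position; "tcp_rot": TCP orientation; "ft_force": force on the tool from outside, world axes, zero at the start; "wrist_torque": the same for the moment, N m; "finger_gap": finger opening in mm; "grip_force": force on a finger pad.
Only numpy, scipy, OpenCV 4.12 (cv2) and the standard library are available. Lean on these libraries where they do the work, as an engineer would, in place of code of your own. Each camera call takes 0.05 s, during which the arm holds its last target. There are 200 camera calls.

## Working session

There is one attempt and no reset: what is moved stays moved. The work goes in short steps, Python scripts to look and compute and a tool call to move; the robot and the scene stay as the last step left them, time stands still between calls to the robot, and variables do not carry over. Pictures are saved under pics/ and viewed, at most 11 in all, crops included, and the job is handed in when it is done.

Besides the shell and the picture viewer there is one more tool, called after ">>>" as name(argument=value, ...), one argument or row to a line, values as JSON. jog_arm: Moves the arm, as the interface text tells. Its arguments: {"type":"object","properties":{"rows":{"type":"array"},"grip":{"type":"number"},"force":{"type":"number"}},"required":["rows"]}

```bash
mkdir -p pics; cat > h.py <<'E'
import numpy as np, cv2
from bench import r
def world(name,pic,dep,us,T=None):
    p=r.camera_params(name);K=np.array([[p["fx"],0,p["cx"]],[0,p["fy"],p["cy"]],[0,0,1.]])
    T=np.array(p["pose"]) if T is None else T
    us=np.float64(us).reshape(-1,1,2);n=cv2.undistortPoints(us,K,np.array(p["dist_coeffs"])).reshape(-1,2)
    d=dep[us[:,0,1].astype(int),us[:,0,0].astype(int)]
    c=np.c_[n*d[:,None],d];return c@T[:3,:3].T+T[:3,3]
E
python3 - <<'E'
from h import *
for n in("scene","top"):
    p,d=r.snapshot(n);cv2.imwrite(f"pics/{n}0.png",p);np.save(f"{n}0.npy",d);print(r.camera_params(n))
print(r.sense(),r.camera_params("wrist"))
E
```

```text
{'fx': 469.1598331368357, 'fy': 469.1598331368357, 'cx': 325.2819021485167, 'cy': 244.0315179179992, 'dist_coeffs': array([-0.03538719,  0.        ,  0.        ,  0.        ,  0.        ]), 'pose': array([[ 4.78947062e-01,  6.37280650e-01, -6.03724344e-01,
         1.16474802e+03],
       [ 8.77672579e-01, -3.34047134e-01,  3.43661690e-01,
        -3.37062789e+02],
       [ 1.73365585e-02, -6.94468059e-01, -7.19314645e-01,
         8.83559477e+02],
       [ 0.00000000e+00,  0.00000000e+00,  0.00000000e+00,
         1.00000000e+00]])}
{'fx': 525.0409115961332, 'fy': 525.0409115961332, 'cx': 326.8504705859218, 'cy': 237.29001958391052, 'dist_coeffs': array([0.03644603, 0.        , 0.        , 0.        , 0.        ]), 'pose': array([[-5.88084481e-03, -9.81934042e-01,  1.89132103e-01,
         3.40015725e+02],
       [-9.99982654e-01,  5.71245322e-03, -1.43545443e-03,
        -4.15875968e+00],
       [ 3.29113278e-04, -1.89137264e-01, -9.81950603e-01,
         1.23841570e+03],
       [ 0.00000000e+00,  0.00000000e+00,  0.00000000e+00,
         1.00000000e+00]])}
{'time': 0.1, 'joint_pos
[... 520 characters left out ...]
06, 0.10151102, 0.69635223]), 'wrist_torque': array([-0.00126843, -0.03955023,  0.02535015]), 'grip_force': 0.0, 'finger_gap': 85.66445292126907} {'fx': 410.76395653052623, 'fy': 410.76395653052623, 'cx': 321.3048989259413, 'cy': 239.73375574612442, 'dist_coeffs': array([-0.07912481,  0.        ,  0.        ,  0.        ,  0.        ]), 'tool_from_camera': array([[ 5.13372516e-04, -9.66112929e-01, -2.58119247e-01,
         6.45059930e+01],
       [ 9.99999719e-01,  6.36945628e-04, -3.95123707e-04,
         4.30564521e-01],
       [ 5.46142047e-04, -2.58118971e-01,  9.66112984e-01,
        -1.42435118e+02],
       [ 0.00000000e+00,  0.00000000e+00,  0.00000000e+00,
         1.00000000e+00]])}
```

View pics/scene0.png

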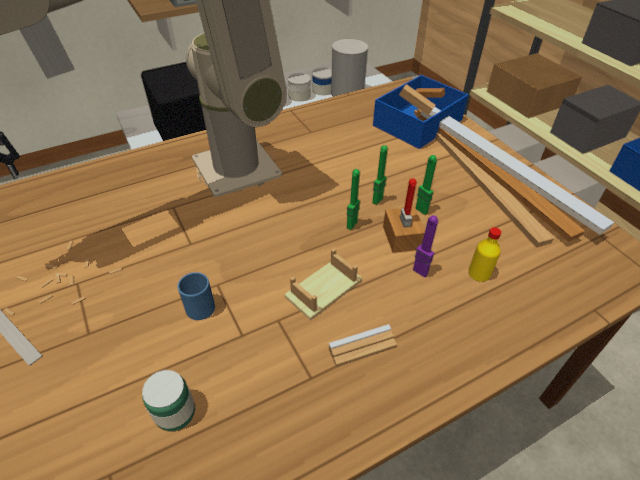

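View pics/top0.png

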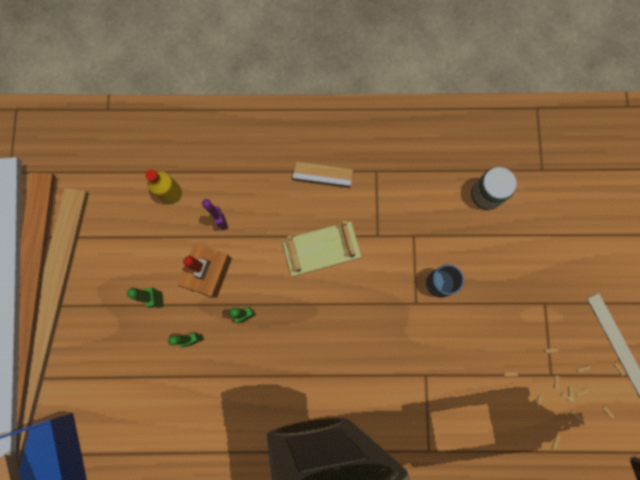

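The top view shows the red brush at about (193,263), standing in the block centred near (205,270). The rest is at (320,248), the crock at (445,281), and green and purple decoys surround the block.

```bash
python3 - <<'E'
from h import *
for n in("scene","top"):
    p=cv2.imread(f"pics/{n}0.png");d=np.load(f"{n}0.npy")
    v,u=np.mgrid[:480,:640];W=world(n,p,d,np.c_[u.ravel(),v.ravel()]).reshape(480,640,3);W[d==0]=np.nan
    hsv=cv2.cvtColor(p,cv2.COLOR_BGR2HSV);H,S,V=cv2.split(hsv)
    X,Y,Z=W[...,0],W[...,1],W[...,2]
    reg=(X>250)&(X<900)&(abs(Y)<600)&(Z>25)&(Z<260)
    m=cv2.morphologyEx(reg.astype(np.uint8),cv2.MORPH_OPEN,np.ones((2,2)))
    k,l,st,c=cv2.connectedComponentsWithStats(m)
    for i in range(1,k):
        if st[i,4]<25: continue
        q=W[l==i];med=np.median(p[l==i],0)
        print(n,c[i].astype(int),st[i,4],med,"min",q.min(0).round(),"max",q.max(0).round(),"mean",q.mean(0).round())
    # block top
    for nm,mm in(("blocktop",(abs(Z-63)<5)&(X>250)&(X<700)&(Y>150)&(Y<400)&(H>3)&(H<25)&(S>80)),("resttop",(abs(Z-12)<6)&(abs(Y)<200)&(X>300)&(H>22)&(H<40)&(S<190)),("restposts",(Z>38)&(Z<70)&(abs(Y)<130)&(X>300)&(X<620)),("crockrim",(abs(Z-90)<5)&(Y<-150)&(H>95)&(H<125)),("red",(Z>80)&(Z<230)&((H<5)|(H>174))&(S>150)&(X<520)&(Y>100))):
        q=W[mm]
        if len(q)<10: print(n,nm,len(q));continue
        print(n,nm,len(q),q.mean(0).round(1),q.min(0).round(),q.max(0).round(),cv2.minAreaRect(np.float32(q[:,:2])))
E
```

```text
scene [381 174] 456 [37. 85. 27.] min [132. 280.  -5.] max [360. 479. 189.] mean [336. 309.  88.]
scene [428 185] 560 [37. 84. 27.] min [nan nan nan] max [nan nan nan] mean [nan nan nan]
scene [354 198] 475 [36. 84. 27.] min [nan nan nan] max [nan nan nan] mean [nan nan nan]
scene [413 229] 2156 [ 65.  66. 110.] min [nan nan nan] max [nan nan nan] mean [nan nan nan]
scene [487 254] 934 [ 16. 126. 151.] min [nan nan nan] max [nan nan nan] mean [nan nan nan]
scene [344 265] 312 [ 58.   88.5 117. ] min [nan nan nan] max [nan nan nan] mean [nan nan nan]
scene [195 293] 1155 [80. 65. 45.] min [nan nan nan] max [nan nan nan] mean [nan nan nan]
scene [303 294] 306 [ 60.  91. 118.] min [nan nan nan] max [nan nan nan] mean [nan nan nan]
scene [385 328] 47 [202. 202. 198.] min [717.  51.  -1.] max [734.  91.  29.] mean [729.  67.  24.]
scene [368 333] 37 [202. 204. 199.] min [nan nan nan] max [nan nan nan] mean [nan nan nan]
scene [350 339] 94 [200. 203. 198.] min [710. -39.  18.] max [725.  12.  30.] mean [718. -14.  25.]
scene [334 344] 36 [201.5 204.  199. ] min [707. -58.  22.] max [718. -
[... 2073 characters left out ...]
41722106934)
top resttop 2050 [548.    9.1  11.3] [383. -84.   6.] [614. 183.  18.] ((513.7377319335938, 69.42628479003906), (119.5067367553711, 325.1442565917969), 28.80364227294922)
top restposts 337 [550.2   6.3  51.2] [494. -68.  38.] [605.  85.  66.] ((549.89453125, 8.507896423339844), (80.62263488769531, 139.97190856933594), 15.147392272949219)
top crockrim 137 [ 489.3 -280.9   89.6] [ 434. -425.   85.] [ 702. -239.   95.] ((567.7189331054688, -334.24017333984375), (63.54930877685547, 305.484619140625), 57.70277786254883)
top red 68 [494.5 271.2 188.1] [487. 265. 124.] [503. 279. 200.] ((494.6654968261719, 271.77093505859375), (12.72143268585205, 16.782215118408203), 83.44020080566406)
```

```bash
python3 - <<'E'
from h import *
A={}
for n in("scene","top"):
    p=cv2.imread(f"pics/{n}0.png");d=np.load(f"{n}0.npy")
    v,u=np.mgrid[:480,:640];W=world(n,p,d,np.c_[u.ravel(),v.ravel()]).reshape(480,640,3);W[d==0]=np.nan
    A[n]=W;X,Y,Z=W[...,0],W[...,1],W[...,2]
    def big(m):
        k,l,st,c=cv2.connectedComponentsWithStats(m.astype(np.uint8));i=1+st[1:,4].argmax();return W[l==i]
    q=big((abs(Z-63)<5)&(np.hypot(X-498,Y-272)<75));R=cv2.minAreaRect(np.float32(q[:,:2]));print(n,"block",R,len(q))
    q=W[(abs(Z-90)<5)&(np.hypot(X-475,Y+265)<60)];
    M=np.c_[2*q[:,:2],np.ones(len(q))];s=np.linalg.lstsq(M,(q[:,:2]**2).sum(1),rcond=None)[0];print("crock",s[:2],np.sqrt(s[2]+s[0]**2+s[1]**2))
    for lo in range(95,200,15):
        m=(Z>lo)&(Z<lo+15)&(np.hypot(X-498,Y-272)<45);q=W[m]
        if len(q)>2: print(lo,len(q),q.mean(0).round(1),q.min(0).round(),q.max(0).round())
    # all tall objects
    for nm,c in dict(glue=(640,360),can=(650,-370),purp=(570,240),g1=(430,385),g2=(410,200),g3=(340,300)).items():
        m=(Z>20)&(np.hypot(X-c[0],Y-c[1])<70);q=W[m]
        if len(q)>2: print(nm,np.percentile(q,5,0).round(),np.percentile(q,95,0).round())
E
```

```text
scene block ((497.6124267578125, 277.1363220214844), (82.54859924316406, 106.86580657958984), 71.58941650390625) 706
crock [ 469.57072572 -269.69734634] 31.926015424841836
95 32 [504.2 271.5 102.4] [489. 266.  96.] [511. 279. 109.]
110 35 [503.5 271.8 117.1] [488. 267. 111.] [512. 280. 124.]
125 36 [504.5 271.6 132.1] [491. 267. 125.] [513. 281. 140.]
140 38 [503.3 271.3 147.2] [490. 267. 140.] [511. 280. 154.]
155 39 [503.8 272.  162.3] [489. 267. 155.] [512. 277. 170.]
170 34 [505.1 271.6 177. ] [489. 267. 171.] [511. 278. 184.]
185 54 [502.6 273.6 191.7] [493. 266. 185.] [510. 285. 199.]
glue [675. 347.  29.] [708. 378. 149.]
can [ 658. -420.   43.] [ 717. -356.  102.]
purp [509. 230.  26.] [634. 287. 177.]
g1 [423. 377.  29.] [455. 394. 183.]
g2 [395. 164.  27.] [448. 252. 184.]
g3 [342. 282.  28.] [355. 314. 183.]
top block ((495.66265869140625, 275.09173583984375), (81.80813598632812, 99.1552734375), 70.73650360107422) 1167
crock [ 466.4971096  -271.58148688] 31.537256466233487
95 19 [491.8 269.8 102.7] [484. 266.  95.] [505. 277. 108.]
110 21 [493.5 269.  116.3] [484. 266. 110.] [504. 277. 125.]
125 24 [492.6 269.5 131.8] [484. 266. 125.] [506. 277. 140.]
140 22 [492.5 269.5 147.9] [484. 266. 141.] [505. 277. 154.]
155 23 [492.7 269.  162.6] [484. 266. 155.] [503. 275. 169.]
170 23 [492.7 270.  176.1] [483. 266. 170.] [506. 277. 184.]
185 89 [494.7 273.6 192.8] [485. 265. 185.] [506. 284. 200.]
glue [662. 346.  30.] [701. 385. 150.]
can [ 644. -419.   32.] [ 707. -356.  102.]
purp [506. 227.  36.] [622. 292. 184.]
g1 [415. 374.  31.] [450. 390. 187.]
g2 [381. 164.  28.] [457. 254. 187.]
g3 [329. 279.  34.] [352. 307. 188.]
```

>>> jog_arm(
  rows=[
    [[0,0,-120],[0,0,0]],
    [[0,0,-120],[0,0,0]],
    [[0,0,-120],[0,0,0]],
    [[400,-500,-150],[0,0,0]],
    [[400,-500,-150],[0,0,0]],
    [[400,-500,-150],[0,0,0]],
    [[400,-500,-150],[0,0,0]],
    [[400,-500,-150],[0,0,0]],
    [[400,-500,-150],[0,0,0]],
    [[400,-500,-150],[0,0,0]],
  ],
  grip=50,
)

```text
time: 1.1
tool_pos: [288.2, -265.8, 367.4]
tcp_rot: [-180.0, -0.0, 13.3]
ft_force: [0.9, -0.4, 0.9]
finger_gap: 50.1
grip_force: 0.0
```

```bash
cat >> h.py <<'E'
import json,os
from scipy.spatial.transform import Rotation as Ro
from scipy.optimize import least_squares
def log():
    s=r.sense();L=json.load(open('log.json')) if os.path.exists('log.json') else []
    L.append([list(map(float,s[k])) for k in("joint_pos","tool_pos","tcp_rot")]);json.dump(L,open('log.json','w'));return s
def fk(q,p):
    d1,a1,off,a2,a3,d4,dt=p;q=np.radians(q)
    def F(ax,a,t): 
        M=np.eye(4);M[:3,:3]=Ro.from_rotvec(np.eye(3)[ax]*a).as_matrix();M[:3,3]=t;return M
    return F(2,q[0],[0,0,0])@F(1,q[1],[a1,off,d1])@F(1,q[2],[0,0,a2])@F(2,q[3],[a3,0,d4])@F(1,q[4],[0,0,0])@F(2,q[5],[0,0,dt])
def rel(pos,R):
    s=r.sense();R0=Ro.from_euler('xyz',s["tcp_rot"],degrees=True);R=R if isinstance(R,Ro) else Ro.from_euler('xyz',R,degrees=True)
    return R0.inv().apply(np.array(pos)-s["tool_pos"]).round(1),(R0.inv()*R).as_rotvec().round(3)
E
python3 - <<'E'
from h import *
json.dump([[[-81.555,7.471,85.268,0,87.261,-4.893],[138.442,-583.814,231.292],[180,0,13.339]]],open('log.json','w'))
s=log();print(s)
for l in json.load(open('log.json')):print(Ro.from_matrix(fk(l[0],[400,0,50,400,0,400,250])[:3,:3]).as_euler('xyz',degrees=True),l[2])
E
```

```text
{'time': 1.1, 'joint_pos': array([-5.02040782e+01, -2.60213132e+01,  1.01157143e+02,  1.01486114e-02,
        1.04871482e+02,  2.64942014e+01]), 'qd': array([ 63.98583511, -27.58169357,  17.41775033,   0.18087976,
        10.10862967,  63.45996334]), 'joint_efforts': array([ -8.73230696, -25.25833189, -50.62691689,  -0.4270103 ,
         0.10414999,  -2.53166959]), 'tool_pos': array([ 288.18273719, -265.84703384,  367.40884552]), 'tcp_rot': array([-1.79989080e+02, -5.51698249e-03,  1.33043239e+01]), 'ft_force': array([ 0.892038  , -0.41531547,  0.94551621]), 'wrist_torque': array([-0.00457984, -0.06656251,  0.00274308]), 'grip_force': 0.0, 'finger_gap': 50.12808823569084}
[180.      0.    103.338] [180, 0, 13.339]
[ 1.79994483e+02 -1.09198383e-02  1.03304325e+02] [-179.98908016164629, -0.005516982485927778, 13.304323942132694]
```

>>> jog_arm(
  rows=[
    [[160,-200,0],[0.5,0,0]],
    [[160,-200,0],[0.5,0,0]],
    [[160,-200,0],[0.5,0,0]],
    [[160,-200,0],[0.5,0,0]],
    [[160,-200,0],[0.5,0,0]],
    [[160,-200,0],[0.5,0,0]],
  ],
)

```text
time: 1.7
tool_pos: [398.4, -32.5, 367.1]
tcp_rot: [-151.2, 0.0, 13.6]
ft_force: [-0.5, -0.5, -0.0]
finger_gap: 50.2
grip_force: 0.0
```

```bash
python3 - <<'E'
from h import *
s=log();print(s["joint_pos"],s["tool_pos"],s["tcp_rot"],s["time"])
L=json.load(open('log.json'))
def f(p):return np.concatenate([fk(l[0],p)[:3,3]-l[1] for l in L])
o=least_squares(f,[400,20,50,400,20,400,250]);print(o.x,abs(o.fun).max())
for l in L:print(Ro.from_matrix(fk(l[0],o.x)[:3,:3]).as_euler('xyz',degrees=True),l[2])
E
```

```text
[-30.87943212 -11.72890035  94.62852288  22.54824848 116.31488325
  52.20282613] [398.39306269 -32.48256861 367.09719706] [-1.51198877e+02  1.56713092e-02  1.35750285e+01] 1.7
[ 3.18123863e+02 -4.41539248e-03  5.12009546e+01  3.69127206e+02
  6.16533091e+01  5.53402688e+02  3.64797534e+02] 0.0010594560899903627
[180.      0.    103.338] [180, 0, 13.339]
[ 1.79994483e+02 -1.09198383e-02  1.03304325e+02] [-179.98908016164629, -0.005516982485927778, 13.304323942132694]
[-179.98211645  -28.80112189  103.56641275] [-151.19887692673205, 0.015671309168660847, 13.575028526213515]
```

```bash
cat >> h.py <<'E'
PR=[318.1238,0,51.201,369.127,61.653,553.403,364.7975]
LO=np.array([-169.43,-51.17,1.28,-76.62,0,-152.29]);HI=np.array([169.43,129.36,143.12,256.62,156.53,152.29])
RZ=np.eye(4);RZ[:3,:3]=Ro.from_euler('z',-90,degrees=True).as_matrix()
def toolR(bodyaz,elev,s=1):
    "body (=-z tool) dir at azimuth, elevation; closing axis horizontal; s sign of y"
    a,e=np.radians([bodyaz,elev]);z=-np.array([np.cos(a)*np.cos(e),np.sin(a)*np.cos(e),np.sin(e)])
    y=s*np.array([-np.sin(a),np.cos(a),0]);return Ro.from_matrix(np.c_[np.cross(y,z),y,z])
def tcp(gp,R):return np.array(gp)+19*R.as_matrix()[:,2]
def ik(pos,R,q0=None):
    best=None
    rng=np.random.default_rng(0)
    for s in ([q0] if q0 is not None else [])+[LO+(HI-LO)*rng.random(6) for _ in range(12)]:
        def f(q):
            T=fk(q,PR)@RZ;return np.r_[T[:3,3]-pos,200*(R.inv()*Ro.from_matrix(T[:3,:3])).as_rotvec()]
        o=least_squares(f,np.clip(s,LO+.1,HI-.1),bounds=(LO,HI))
        if abs(o.fun).max()<1:
            if q0 is not None: return o.x
            if best is None or np.min(np.r_[o.x-LO,HI-o.x])>np.min(np.r_[best-LO,HI-best]):best=o.x
    return best
E
python3 - <<'E'
from h import *
L=json.load(open('log.json'))[-1];T=fk(L[0],PR)@RZ;print(Ro.from_matrix(T[:3,:3]).as_euler('xyz',degrees=True),L[2])
np.set_printoptions(precision=0,suppress=True)
for s in(1,-1):
  for e in(30,45):
    for nm,gp,az,el in(("P1",(496,273,115),-109,e),("P1+",(496,273,200),-109,e),("P2",(554,22,58),105,90-e)):
      R=toolR(az,el,s if nm!="P2" else -s);print(nm,s,e,ik(tcp(gp,R),R))
  for e in(15,30):
    R=toolR(-75,90-e,s);print("P3",s,e,ik(tcp((545,-19,58),R),R))
    for az in(60,90,105,150,180):
      R=toolR(az,e,-s);print("P4",az,s,e,ik(tcp((468,-271,135),R),R),ik(tcp((468,-271,235),R),R))
E
```

```text
[ 1.51198877e+02 -1.56713092e-02 -1.66424971e+02] [-151.19887692673205, 0.015671309168660847, 13.575028526213515]
P1 1 30 [ -9.   1. 128.  71.  64. 148.]
P1+ 1 30 None
P2 1 30 None
P1 1 45 None
P1+ 1 45 None
P2 1 45 [  22.   20.  104.  -48.   71. -150.]
P3 1 15 [-16.  15.  99.  13.  74. 145.]
P4 60 1 15 [  -3.   38.   89.  -61.  101. -136.] [  -3.   28.   90.  -63.  105. -144.]
P4 90 1 15 None [   1.    7.  117.  -77.   83. -147.]
P4 105 1 15 None None
P4 150 1 15 None None
P4 180 1 15 [-73.  -2. 142.  93.  68. -48.] None
P3 1 30 [-22.  23.  93.  24.  84. 136.]
P4 60 1 30 [  -6.   28.   93.  -52.   93. -142.] [  -6.   19.   92.  -53.   99. -149.]
P4 90 1 30 [  -3.    9.  117.  -66.   71. -149.] None
P4 105 1 30 None None
P4 150 1 30 None None
P4 180 1 30 [-67. -17. 141.  74.  56. -23.] [-67. -32. 139.  65.  62.  -5.]
P1 -1 30 [ -9.   1. 128.  71.  64. -32.]
P1+ -1 30 [ -9. -11. 128.  66.  69. -20.]
P2 -1 30 [ 15.  13. 105. -33.  65.  15.]
P1 -1 45 [ -1.  -6. 125.  53.  58. -11.]
P1+ -1 45 [ -1. -14. 122.  48.  65.  -1.]
P2 -1 45 [ 22.  20. 104. -48.  71.  30.]
P3 -1 15 [-16.  15.  99.  13.  74. -35.]
P4 60 -1 15 [ -3.  38.  89. -61. 101.  44.] [ -3.  28.  90. -63. 105.  36.]
P4 90 -1 15 None [  1.   7. 117. -77.  83.  33.]
P4 105 -1 15 None None
P4 150 -1 15 None None
P4 180 -1 15 [-73.  -2. 142.  93.  68. 132.] None
P3 -1 30 [-22.  23.  93.  24.  84. -44.]
P4 60 -1 30 [ -6.  28.  93. -52.  93.  38.] [ -6.  19.  92. -53.  99.  31.]
P4 90 -1 30 [ -3.   9. 117. -66.  71.  31.] [ -3.  -2. 116. -63.  76.  20.]
P4 105 -1 30 [ -5.  -3. 130. -74.  58.  27.] [ -5. -16. 128. -67.  63.  11.]
P4 150 -1 30 None None
P4 180 -1 30 None None
```

```bash
sed -i "s/'z',-90/'z',90/" h.py; python3 - <<'E'
from h import *
np.set_printoptions(precision=0,suppress=True)
for n in("scene","top"):
    p=cv2.imread(f"pics/{n}0.png");d=np.load(f"{n}0.npy")
    v,u=np.mgrid[:480,:640];W=world(n,p,d,np.c_[u.ravel(),v.ravel()]).reshape(480,640,3);W[d==0]=np.nan
    H,S,V=cv2.split(cv2.cvtColor(p,cv2.COLOR_BGR2HSV));Z=W[...,2]
    for nm,m in(("green",(H>45)&(H<80)&(S>100)),("purple",(H>125)&(H<165)&(S>60))):
        k,l,st,c=cv2.connectedComponentsWithStats(m.astype(np.uint8))
        for i in range(1,k):
            if st[i,4]>80:
                q=W[(l==i)&(Z>110)];b=W[(l==i)&(Z<80)&(Z>5)]
                if len(q)*len(b):print(n,nm,c[i],np.median(q,0),np.median(b,0),np.nanmin(b,0),np.nanmax(b,0))
for e in(30,45):
    for nm,gp,az,el,s in(("P1",(496,273,115),-109,e,1),("P1b",(496,273,115),71,e,1),("P1b+",(496,273,215),71,e,1),("P1b",(496,273,115),71,e,-1),("P2b",(548,34,58),-75,90-e,-1),("P2b",(548,34,58),-75,90-e,1)):
      R=toolR(az,el,s);print(nm,s,e,ik(tcp(gp,R),R))
E
```

```text
scene green [380. 177.] [348. 294. 154.] [350. 288.  47.] [340. 278.   6.] [360. 315.  80.]
scene green [426. 187.] [439. 382. 152.] [442. 381.  46.] [416. 375.   5.] [459. 396.  80.]
scene green [353. 201.] [402. 176. 156.] [405. 170.  48.] [388. 161.   6.] [415. 200.  80.]
scene purple [425. 248.] [623. 241. 153.] [623. 240.  46.] [553. 230.   5.] [641. 296.  80.]
top green [150. 297.] [443. 381. 113.] [423. 379.  79.] [415. 373.  74.] [452. 393.  80.]
top green [240. 314.] [391. 178. 185.] [390. 170.  77.] [379. 160.  57.] [407. 195.  80.]
top green [183. 340.] [340. 295. 185.] [339. 287.  77.] [327. 277.  63.] [352. 309.  80.]
top purple [214. 212.] [612. 239. 181.] [607. 237.  77.] [595. 230.  35.] [630. 247.  80.]
P1 1 30 [ -9.   1. 128.  71.  64. -32.]
P1b 1 30 [  40.   56.   52.  -32.  123. -126.]
P1b+ 1 30 [  40.   50.   52.  -35.  129. -131.]
P1b -1 30 [ 40.  56.  52. -32. 123.  54.]
P2b -1 30 [-17.  22.  95.  25.  82. 140.]
P2b 1 30 [-17.  22.  95.  25.  82. -40.]
P1 1 45 [ -1.  -6. 125.  53.  58. -11.]
P1b 1 45 [  37.   44.   64.  -25.  110. -124.]
P1b+ 1 45 [  37.   38.   61.  -26.  118. -128.]
P1b -1 45 [ 37.  44.  64. -25. 110.  56.]
P2b -1 45 [-23.  32.  88.  34.  91. 133.]
P2b 1 45 [-23.  32.  88.  34.  91. -47.]
```

```bash
python3 - <<'E'
from h import *
np.set_printoptions(precision=0,suppress=True)
for s in (1,-1):
  R=toolR(105,60,s);print("P3b",s,ik(tcp((558,-19,58),R),R))
  for az in(-75,-100,-130,-160,180):
    for e in (30,42):
      R=toolR(az,e,-s);print("P4b",az,s,e,ik(tcp((468,-271,128),R),R),ik(tcp((468,-271,240),R),R))
E
```

```text
P3b 1 None
P4b -75 1 30 [-50.  50.  60.  27. 124. 119.] [-50.  43.  59.  30. 131. 124.]
P4b -75 1 42 [-48.  41.  68.  22. 114. 118.] [-48.  34.  65.  24. 123. 122.]
P4b -100 1 30 [-58.  39.  77.  38. 110. 130.] [-58.  31.  76.  41. 118. 136.]
P4b -100 1 42 [-55.  31.  83.  32. 103. 131.] [-55.  23.  80.  34. 111. 137.]
P4b -130 1 30 [-66.  23. 101.  51.  92. 138.] [-66.  12. 100.  52. 100. 147.]
P4b -130 1 42 [-62.  15. 103.  44.  86. 145.] None
P4b -160 1 30 [-70.   2. 126.  65.  73. 146.] None
P4b -160 1 42 None None
P4b 180 1 30 None None
P4b 180 1 42 None None
P3b -1 [ 11.  12. 107. -34.  63.  12.]
P4b -75 -1 30 [-50.  50.  60.  27. 124. -61.] [-50.  43.  59.  30. 131. -56.]
P4b -75 -1 42 [-48.  41.  68.  22. 114. -62.] [-48.  34.  65.  24. 123. -58.]
P4b -100 -1 30 [-58.  39.  77.  38. 110. -50.] [-58.  31.  76.  41. 118. -44.]
P4b -100 -1 42 [-55.  31.  83.  32. 103. -49.] [-55.  23.  80.  34. 111. -43.]
P4b -130 -1 30 [-66.  23. 101.  51.  92. -42.] [-66.  12. 100.  52. 100. -33.]
P4b -130 -1 42 [-62.  15. 103.  44.  86. -35.] [-62.   6. 100.  44.  95. -27.]
P4b -160 -1 30 [-70.   2. 126.  65.  73. -34.] [-70. -12. 124.  62.  79. -20.]
P4b -160 -1 42 [-65.  -5. 124.  53.  67. -20.] [-65. -15. 120.  50.  76.  -8.]
P4b 180 -1 30 [-67. -15. 141.  75.  56. -25.] [-67. -32. 139.  64.  62.  -4.]
P4b 180 -1 42 [-61. -20. 137.  56.  51.  -3.] [-61. -32. 132.  48.  61.  12.]
```

```bash
python3 - <<'E'
from h import *
R=toolR(71,45,-1);b=-R.as_matrix()[:,2];gp=np.array([496,273,115])+190*b;print(gp)
print(rel(tcp(gp,R),R),R.as_euler('xyz',degrees=True),R.as_matrix().round(2))
E
```

```text
[539.74017545 400.03069334 249.35028843]
(array([ 231.7, -266.3,  296. ]), array([-0.833, -0.955, -0.76 ])) [180.  45.  71.] [[ 0.23  0.95 -0.23]
 [ 0.67 -0.33 -0.67]
 [-0.71  0.   -0.71]]
```

>>> jog_arm(
  rows=[
    [[232,-314,208],[-0.833,-0.955,-0.76]],
    [[232,-314,208],[-0.833,-0.955,-0.76]],
    [[232,-314,208],[-0.833,-0.955,-0.76]],
    [[232,-314,208],[-0.833,-0.955,-0.76]],
    [[232,-314,208],[-0.833,-0.955,-0.76]],
    [[232,-314,208],[-0.833,-0.955,-0.76]],
    [[232,-314,208],[-0.833,-0.955,-0.76]],
    [[232,-314,208],[-0.833,-0.955,-0.76]],
    [[232,-314,208],[-0.833,-0.955,-0.76]],
    [[232,-314,208],[-0.833,-0.955,-0.76]],
  ],
)

```text
time: 2.7
tool_pos: [537.0, 365.5, 338.3]
tcp_rot: [-179.1, 38.5, 63.8]
ft_force: [2.1, -0.1, 0.3]
finger_gap: 49.8
grip_force: 0.0
```

```bash
python3 - <<'E'
from h import *
R=toolR(71,45,-1);b=-R.as_matrix()[:,2];gp=np.array([496,273,115])+190*b
print(r.sense()["joint_pos"],rel(tcp(gp,R),R))
E
```

```text
[ 38.00539208  56.39026691  16.75947637 -23.74130754 140.27675668
  50.6465033 ] (array([ 78.4, -10.1,  68.6]), array([-0.099, -0.115, -0.093]))
```

>>> jog_arm(
  rows=[
    [[78.4,-10.1,68.6],[-0.099,-0.115,-0.093]],
    [[78.4,-10.1,68.6],[-0.099,-0.115,-0.093]],
    [[78.4,-10.1,68.6],[-0.099,-0.115,-0.093]],
    [[78.4,-10.1,68.6],[-0.099,-0.115,-0.093]],
  ],
)

```text
time: 3.1
tool_pos: [535.7, 384.7, 236.2]
tcp_rot: [-179.9, 45.1, 70.8]
ft_force: [-0.4, -0.1, 0.3]
finger_gap: 50.2
grip_force: 0.0
```

```bash
cat >> h.py <<'E'
def wristT():
    s=r.sense();T=np.eye(4);T[:3,:3]=Ro.from_euler('xyz',s["tcp_rot"],degrees=True).as_matrix();T[:3,3]=s["tool_pos"]
    return T@np.array(r.camera_params("wrist")["tool_from_camera"])
def wrist(name=None):
    T=wristT();p,d=r.snapshot("wrist")
    if name:cv2.imwrite(f"pics/{name}.png",p)
    v,u=np.mgrid[:480,:640];W=world("wrist",p,d,np.c_[u.ravel(),v.ravel()],T).reshape(480,640,3);W[d==0]=np.nan
    return p,d,W,cv2.cvtColor(p,cv2.COLOR_BGR2HSV)
E
python3 - <<'E'
from h import *
print(r.sense()["tool_pos"],r.sense()["tcp_rot"])
p,d,W,hsv=wrist("w1");H,S,V=cv2.split(hsv);X,Y,Z=np.moveaxis(W,2,0)
near=np.hypot(X-496,Y-273)<30
for lo in range(70,200,10):
    m=near&(Z>lo)&(Z<lo+10)
    if lo>=90:m&=((H<8)|(H>172))&(S>120)
    q=W[m]
    if len(q)>5:
        y=q[:,:2]@[-.945,.33];print(lo,len(q),q.mean(0).round(1),"along y mid",(np.percentile(y,2)+np.percentile(y,98))/2,np.ptp(y),cv2.minAreaRect(np.float32(q[:,:2])))
m=(abs(Z-63)<4)&(np.hypot(X-496,Y-273)<75);q=W[m];print(cv2.minAreaRect(np.float32(q[:,:2])),Z[m].mean())
E
```

```text
[535.69072371 384.66567888 236.20414397] [-179.89683344   45.06647225   70.79022014]
70 472 [498.8 285.3  74.9] along y mid -377.305041319343 39.432556613325744 ((498.84332275390625, 285.165283203125), (3.4809718132019043, 39.39492416381836), 70.62903594970703)
80 863 [498.2 282.6  86.6] along y mid -377.42109528581756 40.66944566228318 ((496.4069519042969, 278.1167297363281), (18.73929786682129, 40.62925338745117), 70.93193054199219)
90 194 [498.  283.   96.4] along y mid -377.35190728838484 21.04080860789753 ((498.1099853515625, 282.8931579589844), (4.226899147033691, 21.02094078063965), 71.0745849609375)
100 301 [498.1 283.  105. ] along y mid -377.0503598952272 20.856778994085687 ((498.0869445800781, 282.6991882324219), (4.14682674407959, 20.8328800201416), 69.55744934082031)
110 305 [498.  283.1 115.1] along y mid -377.3781148016203 21.22385178660346 ((497.7554626464844, 282.8468017578125), (3.844897508621216, 21.226490020751953), 71.49024963378906)
120 331 [498. 283. 125.] along y mid -377.138390685374 20.959528651648725 ((497.80572509765625, 282.98199462890625), (4.45888948440
[... 711 characters left out ...]
63672, 20.960222244262695), 72.93599700927734)
170 420 [498. 283. 175.] along y mid -377.27581884020174 21.224450236010227 ((497.71697998046875, 283.02044677734375), (4.35715389251709, 21.225143432617188), 73.20990753173828)
180 426 [498.2 283.5 185.1] along y mid -377.0247326662055 21.649285534645117 ((497.7869567871094, 282.7292785644531), (10.092370986938477, 21.79990005493164), 74.64691925048828)
190 324 [497.8 282.2 193.5] along y mid -377.3715489907139 17.374072868865653 ((497.7332458496094, 282.1864013671875), (9.978856086730957, 17.363481521606445), 73.52404022216797)
((495.9398193359375, 276.67352294921875), (82.53072357177734, 100.5691146850586), 71.12446594238281) 62.6129357670872
```

View pics/w1.png

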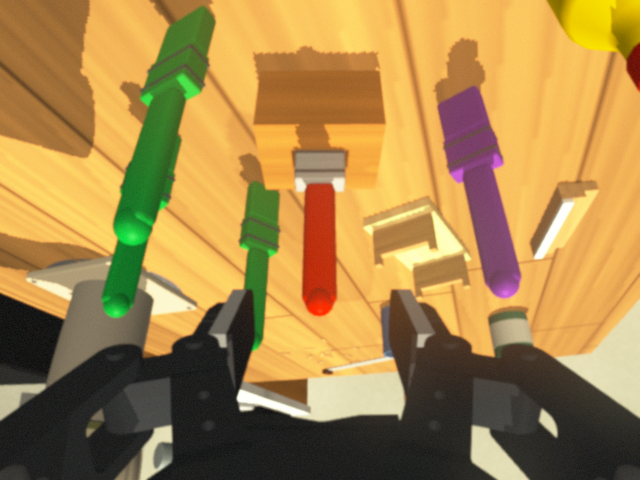

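```bash
python3 - <<'E'
from h import *
R=toolR(71.1,45,-1);print(rel(tcp([495.8,276.5,115],R),R))
E
```

```text
(array([  5.8,  -3. , 189.1]), array([-0.004, -0.004, -0.007]))
```

>>> jog_arm(
  rows=[
    [[5.8,-3,30],[-0.004,-0.004,-0.007]],
    [[5.8,-3,60],[-0.004,-0.004,-0.007]],
    [[5.8,-3,90],[-0.004,-0.004,-0.007]],
    [[5.8,-3,115],[-0.004,-0.004,-0.007]],
    [[5.8,-3,135],[-0.004,-0.004,-0.007]],
    [[5.8,-3,155],[-0.004,-0.004,-0.007]],
    [[5.8,-3,170],[-0.004,-0.004,-0.007]],
    [[5.8,-3,180],[-0.004,-0.004,-0.007]],
    [[5.8,-3,188],[-0.004,-0.004,-0.007]],
    [[5.8,-3,189],[-0.004,-0.004,-0.007]],
  ],
  grip=44,
)

```text
time: 4.15
tool_pos: [492.1, 264.2, 101.3]
tcp_rot: [179.9, 44.9, 71.1]
ft_force: [0.3, 0.5, 0.2]
finger_gap: 43.8
grip_force: 0.0
```

>>> jog_arm(
  rows=[
    [[0,0,0],[0,0,0]],
    [[0,0,0],[0,0,0]],
    [[0,0,0],[0,0,0]],
    [[0,0,0],[0,0,0]],
  ],
  grip=28,
  force=20,
)

```text
time: 4.55
tool_pos: [491.3, 265.1, 99.8]
tcp_rot: [-180.0, 45.0, 71.3]
ft_force: [0.8, 0.5, -0.7]
finger_gap: 28.1
grip_force: 0.0
```

>>> jog_arm(
  rows=[
    [[0,0,0],[0,0,0]],
    [[0,0,0],[0,0,0]],
  ],
  grip=25,
)

```text
time: 4.75
tool_pos: [491.2, 264.8, 99.7]
tcp_rot: [-179.9, 45.0, 71.3]
ft_force: [0.0, 0.3, -0.0]
finger_gap: 24.6
grip_force: 0.1
```

>>> jog_arm(
  rows=[
    [[0,0,0],[0,0,0]],
    [[0,0,0],[0,0,0]],
  ],
  grip=24,
)

```text
time: 4.95
tool_pos: [491.2, 264.7, 99.7]
tcp_rot: [-179.9, 45.0, 71.3]
ft_force: [0.1, 0.0, 0.1]
finger_gap: 24.0
grip_force: 1.2
```

>>> jog_arm(
  rows=[
    [[0,0,0],[0,0,0]],
    [[0,0,0],[0,0,0]],
  ],
  grip=23.7,
)

```text
time: 5.15
tool_pos: [491.2, 264.7, 99.7]
tcp_rot: [-179.9, 45.0, 71.3]
ft_force: [0.0, 0.7, -1.2]
finger_gap: 24.0
grip_force: 8.4
```

>>> jog_arm(
  rows=[
    [[-2,0,-2],[0,0,0]],
    [[-5,0,-5],[0,0,0]],
    [[-10,0,-10],[0,0,0]],
    [[-15,0,-15],[0,0,0]],
    [[-20,0,-20],[0,0,0]],
    [[-25,0,-25],[0,0,0]],
    [[-31,0,-31],[0,0,0]],
    [[-38,0,-38],[0,0,0]],
    [[-45,0,-45],[0,0,0]],
    [[-52,0,-52],[0,0,0]],
  ],
)

```text
time: 6.15
tool_pos: [491.3, 264.8, 174.3]
tcp_rot: [-180.0, 45.0, 71.2]
ft_force: [0.5, 0.1, -0.5]
finger_gap: 23.8
grip_force: 8.4
```

>>> jog_arm(
  rows=[
    [[-10,0,-10],[0,0,0]],
    [[-20,0,-20],[0,0,0]],
    [[-35,0,-35],[0,0,0]],
    [[-50,0,-50],[0,0,0]],
    [[-65,0,-65],[0,0,0]],
    [[-80,0,-80],[0,0,0]],
    [[-90,0,-90],[0,0,0]],
    [[-95,0,-95],[0,0,0]],
    [[-97,0,-97],[0,0,0]],
    [[-97,0,-97],[0,0,0]],
  ],
)

```text
time: 7.15
tool_pos: [491.3, 264.7, 310.2]
tcp_rot: [-179.9, 45.0, 71.3]
ft_force: [1.0, -0.6, -1.4]
finger_gap: 23.6
grip_force: 8.4
```

```bash
python3 - <<'E'
from h import *
print(r.sense()["tool_pos"],r.sense()["grip_force"],r.sense()["ft_force"])
p,d=r.snapshot("scene");cv2.imwrite("pics/s1.png",cv2.resize(p[20:340,180:600],None,fx=1.8,fy=1.8))
E
```

```text
[491.29186737 264.71346663 310.1944608 ] 8.433463275432587 [ 1.00702813 -0.6282544  -1.35919032]
```

View pics/s1.png

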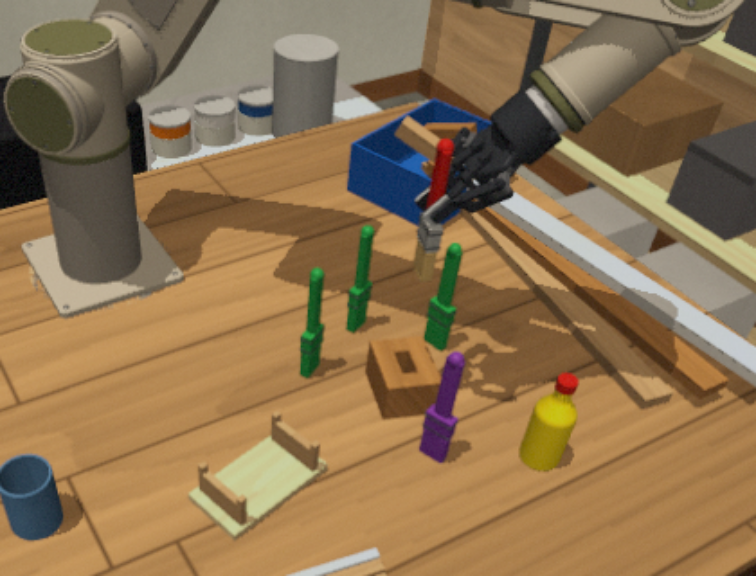

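```bash
python3 - <<'E'
from h import *
W={}
for n in("scene","top"):
    p,d=r.snapshot(n)
    v,u=np.mgrid[:480,:640];W=world(n,p,d,np.c_[u.ravel(),v.ravel()]).reshape(480,640,3);W[d==0]=np.nan;X,Y,Z=np.moveaxis(W,2,0)
    H,S,V=cv2.split(cv2.cvtColor(p,cv2.COLOR_BGR2HSV))
    m=(Z<17)&(Z>6)&(H>22)&(H<40)&(np.hypot(X-551,Y-9)<110);m=cv2.morphologyEx(m.astype(np.uint8),cv2.MORPH_OPEN,np.ones((3,3)))>0
    print(n,cv2.minAreaRect(np.float32(W[m][:,:2])))
    for sg in(1,-1):
        m=(Z>38)&(Z<66)&(np.hypot(X-551+17*sg,Y-9-63*sg)<45);q=W[m];print(q.mean(0),cv2.minAreaRect(np.float32(q[:,:2])),np.percentile(q[:,2],[50,90]))
R=toolR(-75,45,1);s,t=rel(tcp([553.6,-.7,270],R),R);print(s,t,np.degrees(np.linalg.norm(t)))
R0=Ro.from_euler('xyz',r.sense()["tcp_rot"],degrees=True);q=r.sense()["joint_pos"]
for f in(.25,.5,.75,1):
    Rf=R0*Ro.from_rotvec(t*f);pos=r.sense()["tool_pos"]+R0.apply(s*f);q=ik(pos,Rf,q);print(pos.round(),q if q is None else q.round(), Rf.as_euler('xyz',degrees=True).round())
E
```

```text
scene ((555.0234375, 0.4631805419921875), (91.35155487060547, 151.73289489746094), 14.909720420837402)
[537.93797468  70.94900264  49.12213413] ((536.6473388671875, 71.59153747558594), (81.19969940185547, 14.468100547790527), 17.034757614135742) [48.76065636 59.8130398 ]
[570.59541475 -54.2862304   49.5834042 ] ((569.7034912109375, -53.49431610107422), (83.06221008300781, 12.931352615356445), 13.964569091796875) [48.89507612 59.9126563 ]
top ((550.1693115234375, 8.297927856445312), (91.22589874267578, 169.80068969726562), 15.017925262451172)
[533.1966486   71.3284958   51.66125491] ((532.9763793945312, 71.30313110351562), (80.04730224609375, 10.065193176269531), 14.991517066955566) [50.524322   61.28759567]
[565.96677911 -53.90354943  50.7385686 ] ((566.4574584960938, -54.2999382019043), (81.0316162109375, 10.872554779052734), 14.749716758728027) [49.51310289 60.74877359]
[-118.   137.2  192.8] [-0.003  1.522 -0.653] 94.89160185738204
[506. 201. 296.] [ 26.  15.  73. -16. 109.  33.] [-174.   23.   81.]
[521. 138. 283.] [ 9.  4. 84.  1. 99. 11.] [-173.    0.   88.]
[535.  75. 270.] [-11.   5.  87.  20. 100. -16.] [-174.  -23.   95.]
[550.  12. 257.] [-25.  19.  80.  35. 110. -37.] [180. -45. 105.]
```

>>> jog_arm(
  rows=[
    [[-3,3,5],[0,0.04,-0.016]],
    [[-8,10,13],[0,0.106,-0.046]],
    [[-14,16,23],[0,0.183,-0.078]],
    [[-20,23,33],[-0.001,0.26,-0.111]],
    [[-26,30,42],[-0.001,0.335,-0.144]],
    [[-33,38,54],[-0.001,0.426,-0.183]],
    [[-40,47,66],[-0.001,0.517,-0.222]],
    [[-47,55,77],[-0.001,0.609,-0.261]],
    [[-54,63,89],[-0.001,0.7,-0.3]],
    [[-59,68.6,96.4],[-0.001,0.761,-0.326]],
  ],
)

```text
time: 8.3
tool_pos: [520.7, 137.1, 283.5]
tcp_rot: [-173.0, -0.2, 88.1]
ft_force: [0.0, -0.1, -1.5]
finger_gap: 23.6
grip_force: 8.5
```

```bash
python3 - <<'E'
from h import *
R=toolR(-75,45,1);print(rel(tcp([553.6,-.7,270],R),R))
E
```

```text
(array([-123.8,   36.6,   22.3]), array([ 0.001,  0.757, -0.326]))
```

>>> jog_arm(
  rows=[
    [[-10,3,2],[0,0.06,-0.026]],
    [[-21,6,4],[0,0.13,-0.055]],
    [[-33,10,6],[0,0.2,-0.087]],
    [[-46,14,8],[0,0.28,-0.12]],
    [[-60,18,11],[0,0.365,-0.157]],
    [[-74,22,13],[0.001,0.45,-0.194]],
    [[-88,26,16],[0.001,0.54,-0.233]],
    [[-104,31,19],[0.001,0.635,-0.274]],
    [[-117,34.5,21],[0.001,0.715,-0.308]],
    [[-123.8,36.6,22.3],[0.001,0.757,-0.326]],
  ],
)

```text
time: 9.3
tool_pos: [549.8, 12.0, 255.2]
tcp_rot: [-179.7, -45.1, 104.7]
ft_force: [0.2, -0.2, -0.5]
finger_gap: 24.0
grip_force: 8.5
```

```bash
python3 - <<'E'
from h import *
print(r.sense()["tool_pos"],r.sense()["tcp_rot"],r.sense()["grip_force"])
for n in ("scene","top"):
    p,d=r.snapshot(n);H,S,V=cv2.split(cv2.cvtColor(p,cv2.COLOR_BGR2HSV))
    if n=="scene":cv2.imwrite("pics/s2.png",cv2.resize(p[60:360,180:500],None,fx=2,fy=2))
    v,u=np.mgrid[:480,:640];W=world(n,p,d,np.c_[u.ravel(),v.ravel()]).reshape(480,640,3);W[d==0]=np.nan;X,Y,Z=np.moveaxis(W,2,0)
    near=(np.hypot(X-551,Y-9)<130)&(Z>200)&(Z<340)
    m=near&((H<6)|(H>174))&(S>150);q=W[m];print(n,"red",len(q))
    if len(q)>20:
        c=q.mean(0);a=np.linalg.svd(q-c)[2][0];print(c,a,q.min(0),q.max(0))
    m=near&(H>12)&(H<25)&(S>60)&(S<180)&(V>100);q=W[m];print("tan",len(q),q.mean(0) if len(q) else 0)
E
```

```text
[549.75477272  11.96835822 255.23002676] [-179.72715123  -45.08761036  104.71111698] 8.527334779500961
scene red 330
[571.70616249 -45.69961365 274.79602947] [ 0.26484047 -0.96404174 -0.02197819] [534.38565215 -83.44021697 265.71609258] [593.21804014  21.32457454 315.2036289 ]
tan 340 [542.28915367  70.25925652 273.91109883]
top red 311
[554.13990576  -8.07625945 274.48470545] [-0.28207459  0.93619184 -0.20971113] [536.42146797 -36.73134163 265.44530994] [568.93124596  16.66315965 319.34100552]
tan 232 [537.7675483   50.98914435 276.05053617]
```

View pics/s2.png

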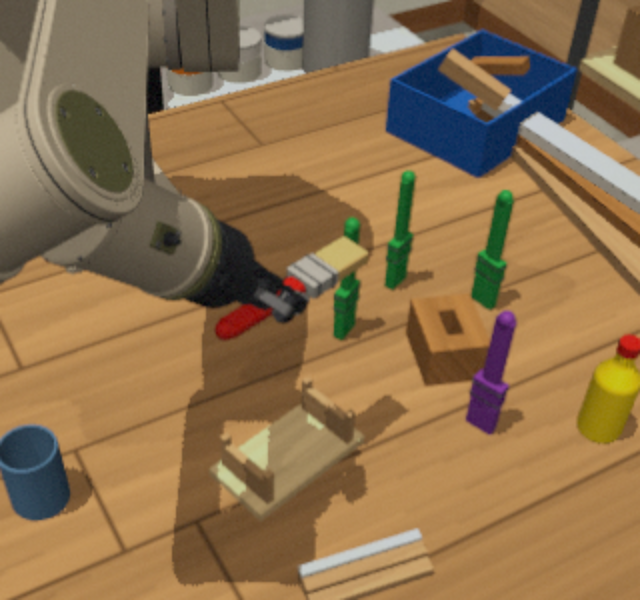

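```bash
python3 - <<'E'
from h import *
R=toolR(-75,45,1);print(rel(tcp([553.6,-.7,68],R),R))
E
```

```text
(array([-141.5,    1.6,  141.3]), array([-0.002, -0.   , -0.006]))
```

>>> jog_arm(
  rows=[
    [[-15,0.5,15],[-0.001,0,-0.003]],
    [[-32,1,32],[-0.002,0,-0.006]],
    [[-50,1.6,50],[-0.002,0,-0.006]],
    [[-70,1.6,70],[-0.002,0,-0.006]],
    [[-90,1.6,90],[-0.002,0,-0.006]],
    [[-110,1.6,110],[-0.002,0,-0.006]],
    [[-125,1.6,125],[-0.002,0,-0.006]],
    [[-135,1.6,135],[-0.002,0,-0.006]],
    [[-140,1.6,140],[-0.002,0,-0.006]],
    [[-141.5,1.6,141.3],[-0.002,0,-0.006]],
  ],
)

```text
time: 10.4
tool_pos: [551.9, 13.5, 57.2]
tcp_rot: [179.7, -44.8, 105.4]
ft_force: [0.6, -0.2, -1.3]
finger_gap: 23.8
grip_force: 8.5
```

>>> jog_arm(
  rows=[
    [[-0.7,0,0.7],[0,0,0]],
    [[-1.4,0,1.4],[0,0,0]],
    [[-2.1,0,2.1],[0,0,0]],
    [[-2.8,0,2.8],[0,0,0]],
    [[-3.5,0,3.5],[0,0,0]],
    [[-4.2,0,4.2],[0,0,0]],
    [[-4.9,0,4.9],[0,0,0]],
    [[-4.9,0,4.9],[0,0,0]],
  ],
)

```text
time: 11.2
tool_pos: [551.8, 13.4, 50.3]
tcp_rot: [179.7, -44.8, 105.4]
ft_force: [-0.9, -0.0, -1.0]
finger_gap: 23.8
grip_force: 8.5
```

```bash
python3 - <<'E'
from h import *
print(r.sense()["tool_pos"],r.sense()["tcp_rot"],r.sense()["ft_force"],r.sense()["wrist_torque"])
for n in ("scene",):
    p,d=r.snapshot(n)
    cv2.imwrite("pics/s3.png",cv2.resize(p[180:340,220:420],None,fx=4,fy=4)[:600])
E
```

```text
[551.78922207  13.41746309  50.26490798] [179.65947115 -44.82836715 105.40674283] [-0.88805357 -0.02929173 -0.97609859] [-0.43596236 -0.11381805  0.03427265]
```

View pics/s3.png

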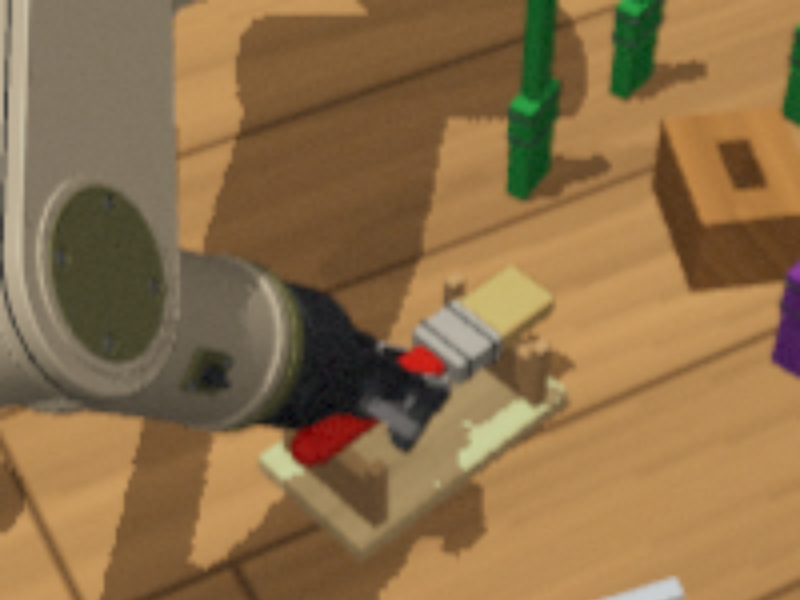

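>>> jog_arm(
  rows=[
    [[-0.7,0,0.7],[0,0,0]],
    [[-1.4,0,1.4],[0,0,0]],
    [[-2.1,0,2.1],[0,0,0]],
    [[-2.1,0,2.1],[0,0,0]],
  ],
)

```text
time: 11.65
tool_pos: [551.9, 13.4, 47.3]
tcp_rot: [179.7, -44.8, 105.4]
ft_force: [0.5, -0.5, -1.4]
finger_gap: 23.8
grip_force: 8.5
```

>>> jog_arm(
  rows=[
    [[-0.3,0,0.3],[0,0,0]],
    [[-0.6,0,0.6],[0,0,0]],
    [[-0.9,0,0.9],[0,0,0]],
    [[-0.9,0,0.9],[0,0,0]],
  ],
)

```text
time: 12.05
tool_pos: [551.9, 13.3, 46.2]
tcp_rot: [179.6, -44.8, 105.4]
ft_force: [0.9, -0.0, -1.0]
finger_gap: 24.0
grip_force: 8.5
```

>>> jog_arm(
  rows=[
    [[-0.2,0,0.2],[0,0,0]],
    [[-0.5,0,0.5],[0,0,0]],
    [[-0.7,0,0.7],[0,0,0]],
    [[-0.7,0,0.7],[0,0,0]],
  ],
)

```text
time: 12.45
tool_pos: [551.9, 13.3, 45.2]
tcp_rot: [179.6, -44.8, 105.4]
ft_force: [-1.2, 0.2, -1.4]
finger_gap: 24.1
grip_force: 8.5
```

>>> jog_arm(
  rows=[
    [[-0.2,0,0.2],[0,0,0]],
    [[-0.4,0,0.4],[0,0,0]],
    [[-0.4,0,0.4],[0,0,0]],
  ],
)

```text
time: 12.75
tool_pos: [552.0, 13.3, 44.8]
tcp_rot: [179.6, -44.8, 105.4]
ft_force: [0.0, -0.6, 0.2]
finger_gap: 24.2
grip_force: 8.7
```

>>> jog_arm(
  rows=[
    [[-0.2,0,0.2],[0,0,0]],
    [[-0.4,0,0.4],[0,0,0]],
    [[-0.4,0,0.4],[0,0,0]],
  ],
)

```text
time: 13.05
tool_pos: [552.1, 13.3, 44.4]
tcp_rot: [179.6, -44.8, 105.4]
ft_force: [-0.3, -0.9, 4.4]
finger_gap: 24.0
grip_force: 8.9
```

>>> jog_arm(
  rows=[
    [[-0.2,0,0.2],[0,0,0]],
    [[-0.4,0,0.4],[0,0,0]],
    [[-0.4,0,0.4],[0,0,0]],
  ],
)

```text
time: 13.35
tool_pos: [552.1, 13.3, 44.4]
tcp_rot: [179.6, -44.8, 105.5]
ft_force: [-2.3, -1.0, 8.1]
finger_gap: 24.1
grip_force: 9.3
```

>>> jog_arm(
  rows=[
    [[0,0,0],[0,0,0]],
    [[0,0,0],[0,0,0]],
    [[0,0,0],[0,0,0]],
  ],
  grip=26,
)

```text
time: 13.65
tool_pos: [551.9, 13.4, 43.2]
tcp_rot: [179.7, -44.8, 105.4]
ft_force: [-1.1, 0.6, 0.3]
finger_gap: 25.6
grip_force: 0.0
```

>>> jog_arm(
  rows=[
    [[0,0,0],[0,0,0]],
    [[0,0,0],[0,0,0]],
    [[0,0,0],[0,0,0]],
    [[0,0,0],[0,0,0]],
    [[0,0,-5],[0,0,0]],
    [[0,0,-15],[0,0,0]],
    [[0,0,-30],[0,0,0]],
    [[0,0,-60],[0,0,0]],
    [[0,0,-100],[0,0,0]],
    [[0,0,-140],[0,0,0]],
  ],
  grip=45,
)

```text
time: 14.65
tool_pos: [577.5, -83.7, 144.8]
tcp_rot: [179.6, -44.8, 105.4]
ft_force: [2.1, -1.0, -0.7]
finger_gap: 45.3
grip_force: 0.0
```

```bash
python3 - <<'E'
from h import *
R=toolR(105,60,-1);b=-R.as_matrix()[:,2];g=np.array([553,10,58])-27*np.array([.259,-.966,0])
pos=tcp(g+130*b,R);s,t=rel(pos,R);print(g,s,t)
R0=Ro.from_euler('xyz',r.sense()["tcp_rot"],degrees=True);q=r.sense()["joint_pos"];print(q.round())
for f in(.33,.66,1):
    Rf=R0*Ro.from_rotvec(t*f);pp=r.sense()["tool_pos"]+R0.apply(s*f);q=ik(pp,Rf,q);print(pp.round(),q if q is None else q.round())
E
```

```text
[546.007  36.082  58.   ] [133.9   1.1 119.7] [ 0.005 -1.305  0.004]
[-31.  35.  72.  31. 106. -47.]
[562. -26. 148.] [-19.  13.  90.  17.  88. -36.]
[547.  31. 151.] [  1.   2. 100.  -5.  77. -13.]
[532.  90. 154.] [ 23.   6. 101. -30.  80.  15.]
```

>>> jog_arm(
  rows=[
    [[134,1,120],[0.005,-1.305,0.004]],
    [[134,1,120],[0.005,-1.305,0.004]],
    [[134,1,120],[0.005,-1.305,0.004]],
    [[134,1,120],[0.005,-1.305,0.004]],
    [[134,1,120],[0.005,-1.305,0.004]],
    [[134,1,120],[0.005,-1.305,0.004]],
    [[134,1,120],[0.005,-1.305,0.004]],
    [[134,1,120],[0.005,-1.305,0.004]],
    [[134,1,120],[0.005,-1.305,0.004]],
    [[134,1,120],[0.005,-1.305,0.004]],
  ],
  grip=64,
)

```text
time: 15.65
tool_pos: [530.4, 93.5, 151.6]
tcp_rot: [-179.8, 30.1, 105.2]
ft_force: [-0.1, -0.3, -0.5]
finger_gap: 64.0
grip_force: 0.0
```

>>> jog_arm(
  rows=[
    [[0,0,0],[0,0,0]],
    [[0,0,0],[0,0,0]],
  ],
)

```text
time: 15.85
tool_pos: [532.0, 91.0, 153.1]
tcp_rot: [180.0, 29.8, 104.9]
ft_force: [0.4, -0.4, 0.4]
finger_gap: 63.9
grip_force: 0.0
```

```bash
python3 - <<'E'
from h import *
s=r.sense();print(s["tool_pos"],s["tcp_rot"],s["finger_gap"])
p,d,W,hsv=wrist("w2");H,S,V=cv2.split(hsv);X,Y,Z=np.moveaxis(W,2,0)
near=(np.hypot(X-551,Y-9)<115)
def rep(n,m):
    m=cv2.morphologyEx(m.astype(np.uint8),cv2.MORPH_OPEN,np.ones((3,3)))>0;q=W[m]
    if len(q)>20:
        print(n,len(q),q.mean(0).round(1),cv2.minAreaRect(np.float32(q[:,:2])),np.percentile(q[:,2],[10,50,90]).round(1))
rep("red",near&(Z>45)&(Z<85)&((H<8)|(H>172))&(S>120))
rep("steel",near&(Z>52)&(Z<85)&(S<50))
rep("tan",near&(Z>62)&(Z<75)&(H>10)&(H<30)&(S>50)&(Y>40))
E
```

```text
[532.03234115  90.95035481 153.1451324 ] [179.95237161  29.8278619  104.85889638] 63.93576765623669
red 2399 [560.8 -21.4  63.6] ((562.3033447265625, -27.309738159179688), (23.41041374206543, 98.28995513916016), 15.256924629211426) [62.5 63.7 64.5]
steel 65 [531.5  39.2  66.4] ((530.98388671875, 39.823707580566406), (9.767730712890625, 22.299644470214844), 47.93452072143555) [65.9 66.4 67. ]
tan 5579 [534.6  77.2  65.6] ((536.5502319335938, 68.7161865234375), (39.54642105102539, 68.98502349853516), 14.99104118347168) [64.6 65.6 66.5]
```

View pics/w2.png

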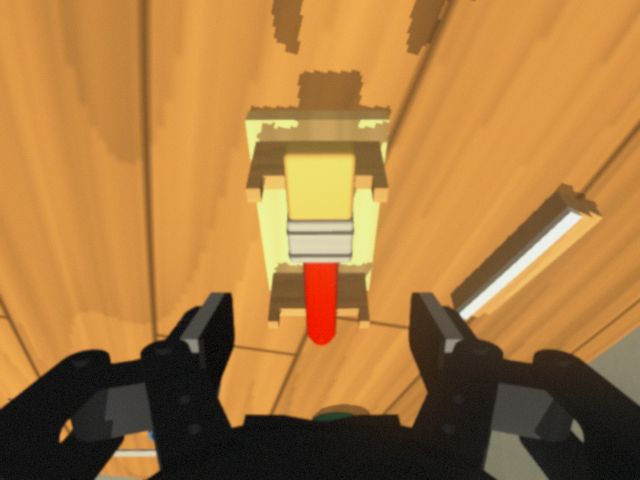

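```bash
python3 - <<'E'
from h import *
R=toolR(105.1,60,-1);print(rel(np.array([545.8,34.1,57.5])+21*R.as_matrix()[:,2],R))
E
```

```text
(array([ -2.9,  -1.3, 133. ]), array([-0.001, -0.003, -0.004]))
```

>>> jog_arm(
  rows=[
    [[-3,-1.3,25],[-0.001,-0.003,-0.004]],
    [[-3,-1.3,50],[-0.001,-0.003,-0.004]],
    [[-3,-1.3,70],[-0.001,-0.003,-0.004]],
    [[-3,-1.3,85],[-0.001,-0.003,-0.004]],
    [[-3,-1.3,98],[-0.001,-0.003,-0.004]],
    [[-3,-1.3,110],[-0.001,-0.003,-0.004]],
    [[-3,-1.3,120],[-0.001,-0.003,-0.004]],
    [[-3,-1.3,127],[-0.001,-0.003,-0.004]],
    [[-3,-1.3,132],[-0.001,-0.003,-0.004]],
    [[-3,-1.3,133],[-0.001,-0.003,-0.004]],
  ],
)

```text
time: 16.9
tool_pos: [547.7, 24.4, 38.0]
tcp_rot: [-179.8, 30.1, 105.3]
ft_force: [-0.3, 0.0, 0.5]
finger_gap: 63.9
grip_force: 0.0
```

>>> jog_arm(
  rows=[
    [[0,0,0],[0,0,0]],
    [[0,0,0],[0,0,0]],
    [[0,0,0],[0,0,0]],
    [[0,0,0],[0,0,0]],
  ],
  grip=44,
)

```text
time: 17.3
tool_pos: [548.1, 24.8, 38.8]
tcp_rot: [-179.9, 30.1, 105.3]
ft_force: [0.2, 0.4, -0.8]
finger_gap: 44.4
grip_force: 0.0
```

>>> jog_arm(
  rows=[
    [[0,0,0],[0,0,0]],
    [[0,0,0],[0,0,0]],
    [[0,0,0],[0,0,0]],
  ],
  grip=41,
)

```text
time: 17.6
tool_pos: [548.1, 24.7, 38.7]
tcp_rot: [-179.9, 30.1, 105.3]
ft_force: [1.0, -0.1, 1.0]
finger_gap: 41.0
grip_force: 0.5
```

```bash
python3 - <<'E'
from h import *
s=r.sense();R=Ro.from_euler('xyz',s["tcp_rot"],degrees=True);print(s["tool_pos"]-21*R.as_matrix()[:,2],s["tcp_rot"],s["ft_force"],s["finger_gap"])
E
```

```text
[545.37784987  34.88222235  56.8202452 ] [-179.93030551   30.12954826  105.25885009] [ 1.04230999 -0.05768825  1.00852602] 40.965409532854906
```

>>> jog_arm(
  rows=[
    [[0,0,0],[0,0,0]],
    [[0,0,0],[0,0,0]],
  ],
  grip=40.2,
)

```text
time: 17.8
tool_pos: [548.0, 24.6, 38.6]
tcp_rot: [-179.9, 30.1, 105.3]
ft_force: [0.9, 1.2, -0.4]
finger_gap: 40.5
grip_force: 0.6
```

>>> jog_arm(
  rows=[
    [[0,0,0],[0,0,0]],
    [[0,0,0],[0,0,0]],
  ],
  grip=39.9,
)

```text
time: 18.0
tool_pos: [548.0, 24.6, 38.6]
tcp_rot: [-179.9, 30.1, 105.3]
ft_force: [1.6, 0.3, 1.8]
finger_gap: 39.8
grip_force: 3.1
```

>>> jog_arm(
  rows=[
    [[0,0,0],[0,0,0]],
    [[0,0,0],[0,0,0]],
  ],
  grip=39.7,
)

```text
time: 18.2
tool_pos: [548.0, 24.6, 38.6]
tcp_rot: [-179.9, 30.1, 105.3]
ft_force: [0.8, 1.0, 2.1]
finger_gap: 40.1
grip_force: 9.3
```

>>> jog_arm(
  rows=[
    [[-1,0,-1.7],[0,0,0]],
    [[-3,0,-5.2],[0,0,0]],
    [[-6,0,-10.4],[0,0,0]],
    [[-12,0,-20.8],[0,0,0]],
    [[-20,0,-34.6],[0,0,0]],
    [[-30,0,-52],[0,0,0]],
    [[-42,0,-72.7],[0,0,0]],
    [[-55,0,-95.3],[0,0,0]],
    [[-68,0,-117.8],[0,0,0]],
    [[-80,0,-138.6],[0,0,0]],
  ],
  grip=39.75,
)

```text
time: 19.2
tool_pos: [548.3, 25.2, 201.5]
tcp_rot: [180.0, 30.1, 105.2]
ft_force: [0.0, -0.0, -1.8]
finger_gap: 39.7
grip_force: 8.9
```

```bash
python3 - <<'E'
from h import *
np.set_printoptions(precision=3,suppress=True)
st=r.sense();print(st["grip_force"],st["tool_pos"],st["joint_pos"].round())
# crock refine
for n in ("scene","top"):
    p,d=r.snapshot(n);H,S,V=cv2.split(cv2.cvtColor(p,cv2.COLOR_BGR2HSV))
    v,u=np.mgrid[:480,:640];W=world(n,p,d,np.c_[u.ravel(),v.ravel()]).reshape(480,640,3);W[d==0]=np.nan;X,Y,Z=np.moveaxis(W,2,0)
    q=W[(abs(Z-89)<4)&(np.hypot(X-468,Y+271)<45)&(H>90)&(H<130)]
    print(n,len(q),cv2.minEnclosingCircle(np.float32(q[:,:2])))
    # brush red axis
    m=(Z>120)&(Z<300)&(np.hypot(X-560,Y+10)<150)&((H<6)|(H>174))&(S>150);q=W[m]
    if len(q)>20:
        c=q.mean(0);print("red",len(q),c,np.linalg.svd(q-c)[2][0])
R=toolR(-100,42,1);g=np.array([468,-271,260.])
s,t=rel(tcp(g,R),R);print(s,t,np.degrees(np.linalg.norm(t)))
R0=Ro.from_euler('xyz',st["tcp_rot"],degrees=True);q=st["joint_pos"]
for f in(.2,.4,.6,.8,1):
    Rf=R0*Ro.from_rotvec(t*f);pp=st["tool_pos"]+R0.apply(s*f);q=ik(pp,Rf,q);print(pp.round(),q if q is None else q.round(),Rf.apply([[0,0,-1]]).round(2))
E
```

```text
8.94796684384346 [548.253  25.158 201.514] [ 17.   1. 100. -31.  81.   7.]
scene 165 ((469.81109619140625, -270.2008056640625), 33.96832275390625)
red 486 [567.98 -31.01 225.  ] [ 0.275 -0.961 -0.004]
top 121 ((466.4399719238281, -270.57275390625), 32.9247932434082)
red 521 [562.72  -29.288 231.131] [-0.258  0.966 -0.004]
[-239.7 -151.2   88.6] [-0.066  1.339  0.471] 81.41482292447128
[532. -31. 210.] [  1.  -7. 103. -14.  79.  -7.] [[-0.09  0.24  0.97]]
[516. -88. 219.] [-17.  -8. 102.   3.  82. -23.] [[-0.07 -0.02  1.  ]]
[ 500. -144.  228.] [-33.  -2.  97.  16.  91. -34.] [[-0.07 -0.29  0.96]]
[ 484. -201.  236.] [-46.   9.  89.  26. 101. -40.] [[-0.09 -0.53  0.84]]
[ 468. -258.  245.] [-55.  22.  79.  34. 113. -42.] [[-0.12 -0.73  0.67]]
```

```bash
python3 - <<'E'
from h import *
R=toolR(-100,42,1)
s,t=rel(tcp([472.3,-246.1,255],R),R);print(s,t)
for f in np.array([.02,.06,.11,.16,.21,.265,.32,.375,.43,.485,.54,.595,.65,.705,.76,.815,.87,.92,.97,1]):print([list((s*f).round(1)),list((t*f).round(3))],end=', ')
E
```

```text
[-217.3 -140.6   81.5] [-0.066  1.339  0.471]
[[np.float64(-4.3), np.float64(-2.8), np.float64(1.6)], [np.float64(-0.001), np.float64(0.027), np.float64(0.009)]], [[np.float64(-13.0), np.float64(-8.4), np.float64(4.9)], [np.float64(-0.004), np.float64(0.08), np.float64(0.028)]], [[np.float64(-23.9), np.float64(-15.5), np.float64(9.0)], [np.float64(-0.007), np.float64(0.147), np.float64(0.052)]], [[np.float64(-34.8), np.float64(-22.5), np.float64(13.0)], [np.float64(-0.011), np.float64(0.214), np.float64(0.075)]], [[np.float64(-45.6), np.float64(-29.5), np.float64(17.1)], [np.float64(-0.014), np.float64(0.281), np.float64(0.099)]], [[np.float64(-57.6), np.float64(-37.3), np.float64(21.6)], [np.float64(-0.017), np.float64(0.355), np.float64(0.125)]], [[np.float64(-69.5), np.float64(-45.0), np.float64(26.1)], [np.float64(-0.021), np.float64(0.428), np.float64(0.151)]], [[np.float64(-81.5), np.float64(-52.7), np.float64(30.6)], [np.float64(-0.025), np.float64(0.502), np.float64(0.177)]], [[np.float64(-93.4), np.float64(-60.5), np.float64(35.0)], [np.float64(-0.028), np.float64(0.576), np
[... 651 characters left out ...]
t64(-106.9), np.float64(61.9)], [np.float64(-0.05), np.float64(1.018), np.float64(0.358)]], [[np.float64(-177.1), np.float64(-114.6), np.float64(66.4)], [np.float64(-0.054), np.float64(1.091), np.float64(0.384)]], [[np.float64(-189.1), np.float64(-122.3), np.float64(70.9)], [np.float64(-0.057), np.float64(1.165), np.float64(0.41)]], [[np.float64(-199.9), np.float64(-129.4), np.float64(75.0)], [np.float64(-0.061), np.float64(1.232), np.float64(0.433)]], [[np.float64(-210.8), np.float64(-136.4), np.float64(79.1)], [np.float64(-0.064), np.float64(1.299), np.float64(0.457)]], [[np.float64(-217.3), np.float64(-140.6), np.float64(81.5)], [np.float64(-0.066), np.float64(1.339), np.float64(0.471)]],
```

>>> jog_arm(
  rows=[
    [[-4,-3,2],[-0.001,0.027,0.009]],
    [[-13,-8,5],[-0.004,0.08,0.028]],
    [[-24,-15,9],[-0.007,0.147,0.052]],
    [[-35,-22,13],[-0.011,0.214,0.075]],
    [[-46,-29,17],[-0.014,0.281,0.099]],
    [[-58,-37,22],[-0.017,0.355,0.125]],
    [[-70,-45,26],[-0.021,0.428,0.151]],
    [[-82,-53,31],[-0.025,0.502,0.177]],
    [[-93,-60,35],[-0.028,0.576,0.203]],
    [[-103,-67,39],[-0.031,0.635,0.223]],
  ],
)

```text
time: 20.3
tool_pos: [511.1, -98.5, 215.9]
tcp_rot: [175.8, -7.1, 93.6]
ft_force: [-0.6, -0.1, -1.6]
finger_gap: 39.8
grip_force: 8.9
```

```bash
python3 - <<'E'
from h import *
R=toolR(-100,42,1)
print(rel(tcp([472.3,-246.1,255],R),R))
E
```

```text
(array([-126.9,  -41.5,  -45.4]), array([-0.042,  0.703,  0.241]))
```

>>> jog_arm(
  rows=[
    [[-10,-3,-4],[-0.003,0.055,0.019]],
    [[-22,-7,-8],[-0.007,0.12,0.041]],
    [[-35,-11,-12],[-0.011,0.19,0.065]],
    [[-48,-16,-17],[-0.016,0.265,0.091]],
    [[-62,-20,-22],[-0.02,0.345,0.118]],
    [[-77,-25,-28],[-0.026,0.425,0.146]],
    [[-91,-30,-33],[-0.03,0.505,0.173]],
    [[-107,-35,-38],[-0.035,0.59,0.202]],
    [[-120,-39,-43],[-0.04,0.665,0.228]],
    [[-127,-41.5,-45.4],[-0.042,0.703,0.241]],
  ],
)

```text
time: 21.3
tool_pos: [474.6, -232.8, 241.8]
tcp_rot: [-179.9, -48.1, 79.8]
ft_force: [-0.1, 1.1, -1.0]
finger_gap: 39.9
grip_force: 9.0
```

```bash
python3 - <<'E'
from h import *
np.set_printoptions(precision=3,suppress=True)
st=r.sense();print(st["grip_force"],st["tool_pos"],st["tcp_rot"])
for n in ("scene","top"):
    p,d=r.snapshot(n);H,S,V=cv2.split(cv2.cvtColor(p,cv2.COLOR_BGR2HSV))
    if n=="scene":cv2.imwrite("pics/s4.png",cv2.resize(p[130:430,80:400],None,fx=2,fy=2))
    v,u=np.mgrid[:480,:640];W=world(n,p,d,np.c_[u.ravel(),v.ravel()]).reshape(480,640,3);W[d==0]=np.nan;X,Y,Z=np.moveaxis(W,2,0)
    q=W[(abs(Z-89)<4)&(np.hypot(X-468,Y+271)<45)&(H>90)&(H<130)]
    if len(q)>5:print(n,len(q),cv2.minEnclosingCircle(np.float32(q[:,:2])))
    m=(Z>105)&(Z<300)&(np.hypot(X-468,Y+260)<100)&((H<6)|(H>174))&(S>150);q=W[m]
    if len(q)>20:
        c=q.mean(0);print("red",len(q),c,np.linalg.svd(q-c)[2][0],q[q[:,2].argmin()])
R=toolR(-100,42,1);print(rel(tcp([472.3,-246.1,127.6],R),R))
E
```

```text
8.95727276802063 [ 474.614 -232.785  241.821] [-179.895  -48.097   79.828]
scene 171 ((470.1343994140625, -270.900146484375), 35.17462921142578)
red 222 [ 481.006 -265.935  189.508] [-0.136 -0.154 -0.979] [ 476.148 -267.082  143.264]
top 87 ((465.93084716796875, -269.8607482910156), 32.09031295776367)
(array([-93.7,   0.3,  84.9]), array([-0.   ,  0.   , -0.002]))
```

View pics/s4.png

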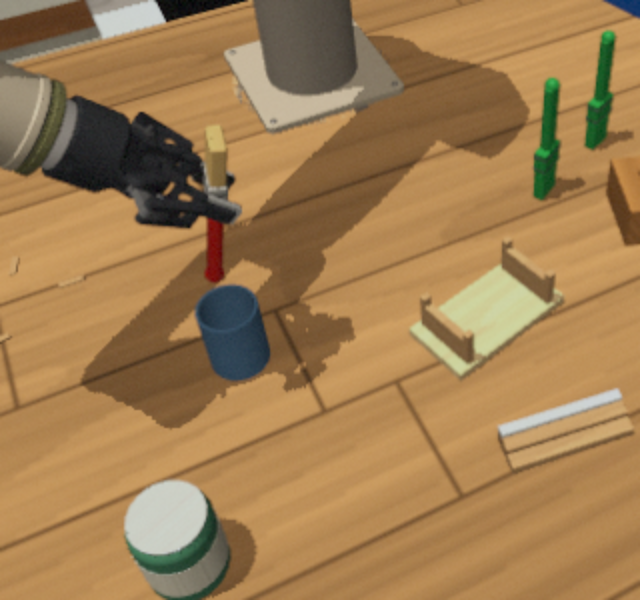

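>>> jog_arm(
  rows=[
    [[-5,0,5],[0,0,-0.001]],
    [[-12,0.1,11],[0,0,-0.002]],
    [[-21,0.1,19],[0,0,-0.002]],
    [[-31,0.2,28],[0,0,-0.002]],
    [[-41,0.2,37],[0,0,-0.002]],
    [[-51,0.2,46],[0,0,-0.002]],
    [[-61,0.2,55],[0,0,-0.002]],
    [[-70,0.3,63.4],[0,0,-0.002]],
    [[-76,0.3,68.9],[0,0,-0.002]],
    [[-80,0.3,72.5],[0,0,-0.002]],
  ],
)

```text
time: 22.4
tool_pos: [476.1, -231.1, 134.5]
tcp_rot: [179.9, -47.8, 80.3]
ft_force: [-0.1, 0.1, -1.5]
finger_gap: 40.0
grip_force: 9.0
```

>>> jog_arm(
  rows=[
    [[-1.5,0,1.3],[0,0,0]],
    [[-3,0,2.7],[0,0,0]],
    [[-4.5,0,4],[0,0,0]],
    [[-5.5,0,4.9],[0,0,0]],
    [[-6.5,0,5.8],[0,0,0]],
    [[-7.4,0,6.7],[0,0,0]],
    [[-7.4,0,6.7],[0,0,0]],
    [[-7.4,0,6.7],[0,0,0]],
  ],
)

```text
time: 23.2
tool_pos: [476.3, -231.3, 125.5]
tcp_rot: [179.8, -47.8, 80.4]
ft_force: [1.1, -0.3, -0.0]
finger_gap: 39.9
grip_force: 9.0
```

```bash
python3 - <<'E'
from h import *
np.set_printoptions(precision=3,suppress=True)
st=r.sense();R=Ro.from_euler('xyz',st["tcp_rot"],degrees=True);print(st["tool_pos"]-19*R.as_matrix()[:,2],st["ft_force"])
p,d=r.snapshot("top");cv2.imwrite("pics/t5.png",cv2.resize(p[220:340,370:530],None,fx=5,fy=5))
E
```

```text
[ 473.837 -245.151  138.313] [ 1.082 -0.297 -0.011]
```

View pics/t5.png

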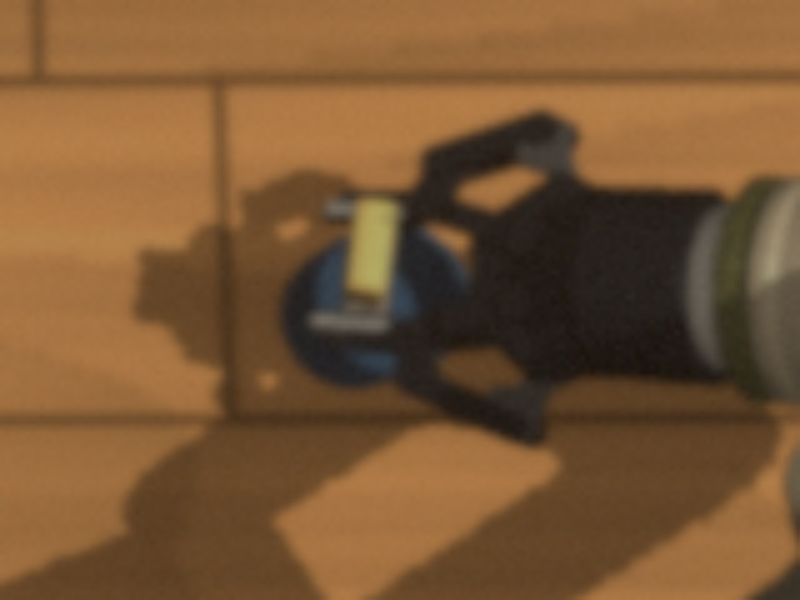

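>>> jog_arm(
  rows=[
    [[-1.2,0.1,1.1],[0,0,0]],
    [[-2.4,0.1,2.1],[0,0,0]],
    [[-3.6,0.2,3.2],[0,0,0]],
    [[-4.8,0.3,4.3],[0,0,0]],
    [[-5.9,0.3,5.4],[0,0,0]],
    [[-6.7,0.3,6],[0,0,0]],
    [[-6.7,0.3,6],[0,0,0]],
  ],
)

```text
time: 23.95
tool_pos: [476.5, -231.3, 116.3]
tcp_rot: [179.8, -47.8, 80.3]
ft_force: [-0.4, -0.4, -0.7]
finger_gap: 40.1
grip_force: 9.0
```

>>> jog_arm(
  rows=[
    [[-0.4,0,0.3],[0,0,0]],
    [[-0.7,0,0.7],[0,0,0]],
    [[-1.1,0,1],[0,0,0]],
    [[-1.1,0,1],[0,0,0]],
  ],
)

```text
time: 24.35
tool_pos: [476.5, -231.4, 115.0]
tcp_rot: [179.8, -47.8, 80.4]
ft_force: [-0.0, -0.1, -0.9]
finger_gap: 40.1
grip_force: 9.0
```

>>> jog_arm(
  rows=[
    [[-0.4,0,0.3],[0,0,0]],
    [[-0.7,0,0.7],[0,0,0]],
    [[-0.7,0,0.7],[0,0,0]],
  ],
)

```text
time: 24.65
tool_pos: [476.5, -231.3, 113.9]
tcp_rot: [179.8, -47.8, 80.4]
ft_force: [0.3, -0.1, -1.3]
finger_gap: 39.7
grip_force: 9.0
```

gp is at about 126.7, so I'll keep going in half-millimetre steps.

>>> jog_arm(
  rows=[
    [[-0.4,0,0.3],[0,0,0]],
    [[-0.7,0,0.7],[0,0,0]],
    [[-0.7,0,0.7],[0,0,0]],
  ],
)

```text
time: 24.95
tool_pos: [476.5, -231.3, 112.9]
tcp_rot: [179.8, -47.8, 80.4]
ft_force: [-1.1, -0.5, -0.2]
finger_gap: 40.1
grip_force: 9.0
```

>>> jog_arm(
  rows=[
    [[-0.4,0,0.3],[0,0,0]],
    [[-0.4,0,0.3],[0,0,0]],
    [[-0.4,0,0.3],[0,0,0]],
  ],
)

```text
time: 25.25
tool_pos: [476.6, -231.3, 112.5]
tcp_rot: [179.8, -47.8, 80.4]
ft_force: [-0.3, 0.1, -1.9]
finger_gap: 39.8
grip_force: 9.0
```

>>> jog_arm(
  rows=[
    [[-0.4,0,0.3],[0,0,0]],
    [[-0.4,0,0.3],[0,0,0]],
    [[-0.4,0,0.3],[0,0,0]],
  ],
)

```text
time: 25.55
tool_pos: [476.5, -231.4, 112.0]
tcp_rot: [179.8, -47.8, 80.4]
ft_force: [-0.0, 0.1, -1.2]
finger_gap: 39.6
grip_force: 9.0
```

>>> jog_arm(
  rows=[
    [[-0.4,0,0.3],[0,0,0]],
    [[-0.4,0,0.3],[0,0,0]],
    [[-0.4,0,0.3],[0,0,0]],
  ],
)

```text
time: 25.85
tool_pos: [476.5, -231.5, 111.5]
tcp_rot: [179.8, -47.8, 80.4]
ft_force: [-0.4, 0.5, -0.5]
finger_gap: 40.3
grip_force: 9.0
```

>>> jog_arm(
  rows=[
    [[-0.4,0,0.3],[0,0,0]],
    [[-0.4,0,0.3],[0,0,0]],
    [[-0.4,0,0.3],[0,0,0]],
  ],
)

```text
time: 26.15
tool_pos: [476.5, -231.5, 111.0]
tcp_rot: [179.8, -47.8, 80.4]
ft_force: [0.3, 0.2, -0.7]
finger_gap: 39.7
grip_force: 9.0
```

>>> jog_arm(
  rows=[
    [[-0.4,0,0.3],[0,0,0]],
    [[-0.4,0,0.3],[0,0,0]],
    [[-0.4,0,0.3],[0,0,0]],
  ],
)

```text
time: 26.45
tool_pos: [476.6, -231.5, 110.6]
tcp_rot: [179.8, -47.8, 80.4]
ft_force: [-1.0, 0.2, -0.5]
finger_gap: 39.7
grip_force: 9.0
```

>>> jog_arm(
  rows=[
    [[-0.4,0,0.3],[0,0,0]],
    [[-0.4,0,0.3],[0,0,0]],
    [[-0.4,0,0.3],[0,0,0]],
  ],
)

```text
time: 26.75
tool_pos: [476.6, -231.6, 110.4]
tcp_rot: [179.8, -47.8, 80.4]
ft_force: [-1.1, 1.0, 3.3]
finger_gap: 39.6
grip_force: 9.2
```

>>> jog_arm(
  rows=[
    [[0,0,0],[0,0,0]],
    [[0,0,0],[0,0,0]],
    [[0,0,0],[0,0,0]],
  ],
  grip=40.5,
)

```text
time: 27.05
tool_pos: [476.5, -231.6, 109.9]
tcp_rot: [179.8, -47.8, 80.4]
ft_force: [0.2, 0.5, -0.5]
finger_gap: 40.6
grip_force: 0.2
```

>>> jog_arm(
  rows=[
    [[0,0,0],[0,0,0]],
    [[0,0,0],[0,0,0]],
    [[0,0,0],[0,0,0]],
    [[0,0,0],[0,0,0]],
    [[0,0,0],[0,0,0]],
    [[0,0,0],[0,0,0]],
  ],
  grip=43,
)

```text
time: 27.65
tool_pos: [476.5, -231.6, 110.1]
tcp_rot: [179.8, -47.8, 80.4]
ft_force: [0.4, 0.1, 0.1]
finger_gap: 42.8
grip_force: 0.0
```

>>> jog_arm(
  rows=[
    [[0,0,0],[0,0,0]],
    [[0,0,0],[0,0,0]],
    [[0,0,0],[0,0,0]],
    [[0,0,0],[0,0,0]],
  ],
  grip=60,
)

```text
time: 28.05
tool_pos: [476.5, -231.6, 110.1]
tcp_rot: [179.8, -47.8, 80.4]
ft_force: [-0.1, -1.0, 0.4]
finger_gap: 59.7
grip_force: 0.0
```

```bash
python3 - <<'E'
from h import *
p,d=r.snapshot("scene");cv2.imwrite("pics/s6.png",cv2.resize(p[180:340,100:300],None,fx=3.7,fy=3.7))
E
```

```text
(no output)
```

View pics/s6.png

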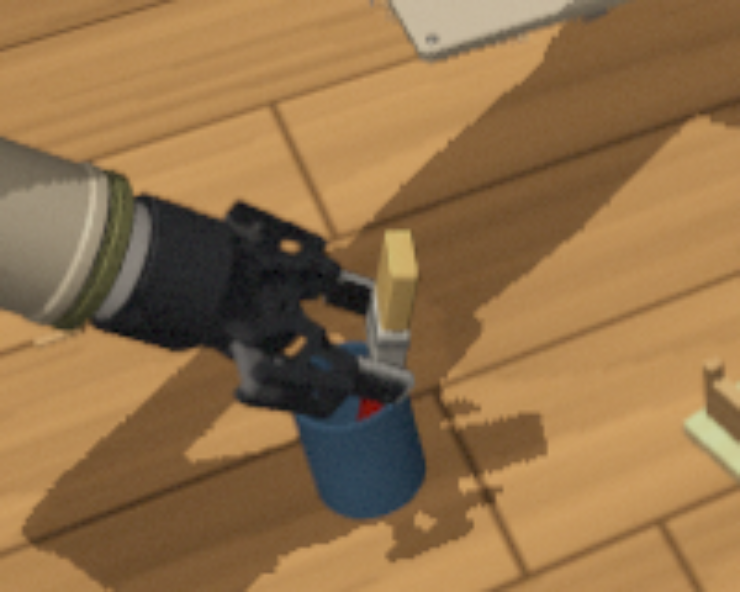

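The brush stands bristles-up in the crock, leaning on the rim and free between the open fingers. Next I retreat along the tool axis.

>>> jog_arm(
  rows=[
    [[0,0,-4],[0,0,0]],
    [[0,0,-10],[0,0,0]],
    [[0,0,-18],[0,0,0]],
    [[0,0,-30],[0,0,0]],
    [[0,0,-45],[0,0,0]],
    [[0,0,-65],[0,0,0]],
    [[0,0,-90],[0,0,0]],
    [[0,0,-120],[0,0,0]],
    [[0,0,-150],[0,0,0]],
    [[0,0,-150],[0,0,0]],
  ],
)

```text
time: 29.1
tool_pos: [457.4, -345.4, 214.7]
tcp_rot: [179.4, -47.5, 80.5]
ft_force: [0.5, -0.1, 0.5]
finger_gap: 60.3
grip_force: 0.0
```

>>> jog_arm(
  rows=[
    [[0,0,0],[0,0,0]],
    [[0,0,0],[0,0,0]],
    [[0,0,0],[0,0,0]],
    [[0,0,0],[0,0,0]],
    [[0,0,0],[0,0,0]],
  ],
)

```text
time: 29.6
tool_pos: [457.5, -340.4, 210.4]
tcp_rot: [179.9, -47.8, 80.4]
ft_force: [-1.2, 0.5, -0.0]
finger_gap: 60.2
grip_force: 0.0
```

```bash
python3 - <<'E'
from h import *
p,d=r.snapshot("scene");cv2.imwrite("pics/s7.png",p);print(r.sense()["ft_force"],r.sense()["time"])
E
```

```text
[-0.83616947 -0.00104544  0.20918972] 29.65
```

View pics/s7.png

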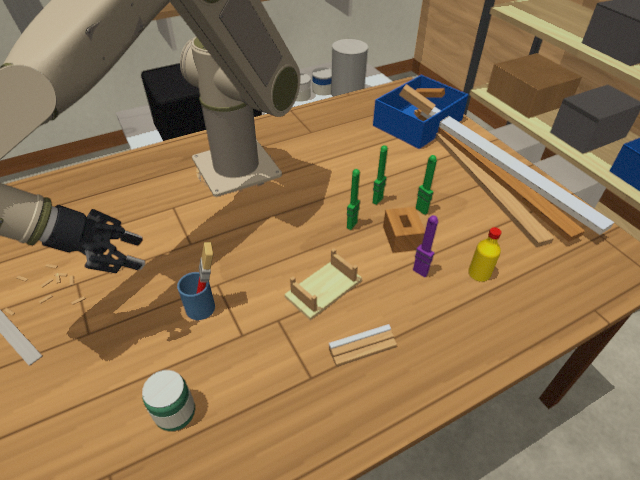

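The brush stands in the crock at about (205,270), the arm is clear, and everything else is where it was.

```bash
python3 -c "
from bench import r
print(r.hand_in())"
```

```text
the job is handed in; nothing more can be done
None
```

The brush was laid flat on the rest and let go, then regripped by the ferrule and stood handle-down, bristles up, in the blue crock. I handed the job in at about 30 s, with pad force at most about 9.3 N and the arm clear; the last picture showed nothing else on the bench moved.

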